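# Cam-lock the pastry board to its dock

## Robot

A 6-joint arm with a two-finger parallel gripper is mounted at the origin on a cart in front of the work surface, level with it; the furniture and walls round the work are solid. World frame = base frame: x ahead of the robot, y to its left, z up, the work surface at z = 0. Lengths are in m, angles in rad, forces in N, time in s.
With the tool pointing down it reaches from about 0.25 to 0.725 m from the base axis. Payload 4 kg.
Tool frame: the origin (TCP) lies where the fingers leave the gripper's body, on its centre line; the fingertips stand 73 mm ahead of it and the grasp point (between the pads) lies 54 mm ahead of it (bot.tip_reach is the z of the fingertips in the tool frame, in m); z points along the fingers, x is the direction in which the jaws open and shut, and the axes are right-handed (so a half turn about z gives the same grasp; the last joint's range is limited). The gripper opens to 85 mm and grips with 20 to 120 N. Pads are 22 mm wide; open, the fingers measure 114 mm over their backs; the gripper's body (76 mm by 85 mm) begins 54 mm behind the grasp point. The pads swing forward as they close: fully open they stand 13 mm farther back than shut.
Start: joints at [-1.175, 0.241, 0.005, 1.335, 0, 1.571], TCP at [0.193, -0.461, 0.304] pointing down, gripper open.
Joint ranges: [-2.72, 2.72], [-1.05, 1.87], [-1.09, 1.28], [-1.99, 2.15], [-1.42, 1.44], [-3.14, 3.14]. Speed limits (rad/s): [2.79, 2.79, 3.14, 3.14, 3.14, 3.14].

## Interface

Orientations are given as a unit quaternion [x, y, z, w].
In Python, from workcell import bot, vision, job_done gives the robot as it stands.
- The arm moves only by the tool drive_tool, never from a script. Its argument "steps" is one flat list of numbers, 7 for each row, row after row: the shift along the tool's x, y, z in m, then the turn, a rotation vector about the tool's x, y, z in degrees, then the closure, from -1 (fully open) to 1 (shut). A call has 1 to 8 rows; each row shifts and turns the commanded pose from where the row before left it, along the tool's axes as they then stand; what a row does not reach is not made up. A row lasts 1/12 s, in which the tool goes at most 41.7 mm and 7.16 degrees, less where a joint would pass 70% of its speed; a pose out of reach is approached as far as the arm can. A call is refused whole if a number of a shift passes 0.0417 or a number of a turn 7.16, either way. A call with a gripper value outside its range is refused whole. The fingers move at their own pace and stop on an object; the grip force is fixed at half the most. Time passes only in rows, so rows that do not move let the fingers close. It gives the time, the measured TCP pose, the force and the opening at its end, in the units of the state.
- bot.get_obs(): the state, without advancing time (a new reading comes with each control period).
- vision.camera(name): name is "scene" or "top" or "wrist"; returns (picture, depth): 420x560x3 uint8, red, green, blue; 420x560 float32, m along the optical axis (not along the pixel's ray), 0 where there is no reading.
- vision.camera_model(name): a dict with "mtx" (3x3 intrinsics, pixels), "rvec" (rotation vector, rad) and "tvec" (3), from world to camera coordinates, as OpenCV has them. Camera axes: x right, y down, z forward; pixel columns grow to the right and rows downward; lengths in m; the calibration is good to about 2 mm. A picture is of the moment at which its call begins: read the wrist's pose just before it. camera_model takes no time and is no camera call; for the wrist camera it gives the pose at the moment of the call.
- job_done(): hands the job in, once; it reports no verdict.
The state is a dict: "clock": time; "joint_pos": joint angles; "joint_vel": joint speeds; "tau": joint torques, N m; "eef_pos": TCP position; "tool_rot": TCP orientation; "ft_force": force on the tool from outside, world axes, zero at the start; "ft_torque": the same for the moment, N m; "grip_width": finger opening in m.
Only numpy, scipy, OpenCV 4.12 (cv2) and the standard library are available. Lean on these libraries where they do the work, as an engineer would, in place of code of your own. Each camera call takes 0.05 s, during which the arm holds its last target.

## Task

Push the white pastry board along its guide rails, bolt first, until it rests against the dock's rubber buffers. Then take the flat-grip screwdriver from its stand, set its blade in the slotted cam disc on top of the dock and turn the disc clockwise (seen from above) as far as it goes, so that it grabs the bolt head and draws the board tight against the dock. Put the screwdriver back upright in its stand and leave the other things where they are.

Things in the scene. Friction and masses are not known exactly. Their poses are not given: they have to be found in the camera images.
- dock: Fixed low aluminium housing on the worktop, 92 mm along its x, 106 mm along its y, top 39 mm high. Origin: on the worktop, on the cam disc's axis. +x: the direction in which the board is pushed, from the board to the housing; z up. Two fixed rails, 14 mm high, inner faces 57 mm either side of the middle, run out to x = -142 mm and guide the board.
- dock_face (a point): Middle of the dock's flat front face (42 mm before the cam axis), 16 mm above the worktop, in a 26 mm wide mouth for the bolt; axes as the dock. Two sprung rubber buffers, 40 mm to either side, stand 5 mm out of the face. Together they press back with 5 N at first, 9 N when flush, so a board let go stands about 5 mm off the face until the cam holds it.
- cam (a joint): Turn of the steel cam disc, rad: starts open at 0 to 0.08, grows clockwise seen from above to a stop at 1.45. It stays where left. Its jaws take the bolt head if the board stands within 8 mm of the dock face when the turn begins, and have drawn the board home from about 1.2 on. Turning takes under 0.5 N m.
- cam_slot (a point): Centre of the slot's mouth in the top of the cam disc, on its axis, 45 mm above the worktop; the disc is 64 mm across and stands 6 mm out of the dock. The slot runs along this point's x: 30 mm long, 10 mm wide, bevelled to 18 mm at the mouth, 14 mm deep. The point turns with the disc; z up.
- board_front (a point): Middle of the board's front edge face, 14 mm above its underside. The board: loose white plastic block 110 x 110 mm, 28 mm thick, about 0.45 kg, flat on the worktop between the rails with 2 mm play each side; axes as the dock when true. At the start this edge stands 25 to 45 mm off the dock face.
- board_back (a point): Middle of the board's back edge face, 110 mm behind point board_front along -x, 14 mm above the underside: the place to push.
- bolt_head (a point): Centre of the board's steel bolt head, 28 mm ahead of the front edge, 16 mm above the worktop: an upright T bar 24 mm tall and 12 mm across on a 7 mm shank.
- stand_mouth (a point): Centre of the round hole's mouth in the top of the screwdriver stand, a fixed dark steel block 64 x 64 mm, 48 mm high, with an upright hole 27 mm across, bevelled at the mouth, right through. z up.
- driver_grip (a point): Centre of the loose screwdriver's black flat grip: 34 mm wide along x, 16 mm thick along y, 50 mm tall along z (upright, blade down). The screwdriver is 97 mm tall, 0.14 kg; at the start it stands in the stand with its collar (36 mm across, 25 to 30 mm below this point) on the stand's top, so this point is 78 mm above the worktop.
- driver_tip (a point): Middle of the end of the screwdriver's blade, 72 mm below point driver_grip, same axes. Blade 22 mm wide along x, 16 mm long, 4 mm thick for the last 6 mm and 6.4 mm above; then a round shank 22 mm across, then the collar, its underside 42 mm above the tip. The blade fits the slot either way round, with about 0.16 rad of play.
- timer: Bystander: white kitchen timer, 68 mm across, 56 mm high, origin under its centre.
- tape_roll: Bystander: roll of masking tape lying flat, 82 mm across, 24 mm high, origin under its centre.
- pastry_ring: Bystander: steel pastry ring, 55 mm across, 31 mm high, origin under its centre.
Things that resemble listed ones, but are neither listed nor needed, are in the scene too. What is shaped like the part that bears stand_mouth but green or red is not meant.

How it is judged:
By the outcome, as a careful person would: the job done as asked, in the order asked, and still so for the second after the job is handed in, with the robot touching nothing.
It also fails if it takes over 64 s, if anything falls off the work surface, if the arm or the gripper's body presses on something with over 40 N, if the wrist force passes 120 N, or if a joint passes its speed limit or range.

## Working session

There is one attempt and no reset: what is moved stays moved. The work goes in short steps, Python scripts to look and compute and a tool call to move; the robot and the scene stay as the last step left them, time stands still between calls to the robot, and variables do not carry over. Pictures are saved under pics/ and viewed, and the job is handed in when it is done.

Besides the shell and the picture viewer there is one more tool, called by a JSON object that holds its "api" and its "payload", one argument or row to a line. drive_tool: Moves the arm, as the interface text tells. Its arguments: {"type":"object","properties":{"steps":{"type":"array"}},"required":["steps"]}

```bash
mkdir -p pics; ls
python3 - <<'E'
from workcell import bot, vision
import cv2, numpy as np
o=bot.get_obs(); print({k:np.round(v,3) for k,v in o.items()}, bot.tip_reach)
for n in ("scene","top","wrist"):
    m=vision.camera_model(n); p,d=vision.camera(n)
    np.savez(f"pics/{n}0.npz",p=p,d=d,**m)
    cv2.imwrite(f"pics/{n}0.png",p[:,:,::-1]); print(n,m)
E
```

```text
pics
{'clock': np.float64(0.0), 'joint_pos': array([-1.175,  0.241,  0.004,  1.335,  0.   ,  1.571]), 'joint_vel': array([-0.   ,  0.003,  0.   ,  0.001, -0.001, -0.001]), 'tau': array([ 0.0000e+00, -3.7232e+01,  2.5241e+01,  1.7000e-02,  0.0000e+00,
        0.0000e+00]), 'eef_pos': array([ 0.193, -0.461,  0.303]), 'tool_rot': array([ 0.832, -0.554, -0.001, -0.001]), 'ft_force': array([ 0.286, -0.357,  0.707]), 'ft_torque': array([ 0.001,  0.034, -0.012]), 'grip_width': np.float64(0.085)} 0.0726
scene {'mtx': array([[405.33776236,   0.        , 274.94557594],
       [  0.        , 405.33776236, 211.89220323],
       [  0.        ,   0.        ,   1.        ]]), 'rvec': array([ 1.08680787, -2.30591436,  1.0630341 ]), 'tvec': array([0.36193759, 0.3642761 , 0.66757169])}
top {'mtx': array([[501.6066835 ,   0.        , 275.62336894],
       [  0.        , 501.6066835 , 206.14591581],
       [  0.        ,   0.        ,   1.        ]]), 'rvec': array([ 2.057653  , -2.15290863,  0.22939619]), 'tvec': array([-0.00949473,  0.58293498,  1.32681937])}
wrist {'mtx': array([[308.31482624,   0.        , 281.48151769],
       [  0.        , 308.31482624, 210.71922018],
       [  0.        ,   0.        ,   1.        ]]), 'rvec': array([-2.42072627,  1.61008764,  0.22239574]), 'tvec': array([-0.49923544, -0.03495838,  0.37847131])}
```

View pics/top0.png

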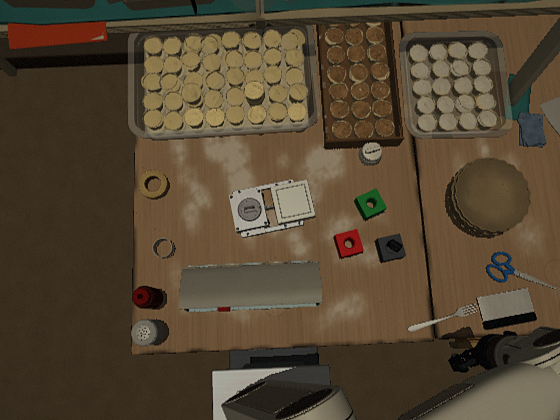

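View pics/scene0.png

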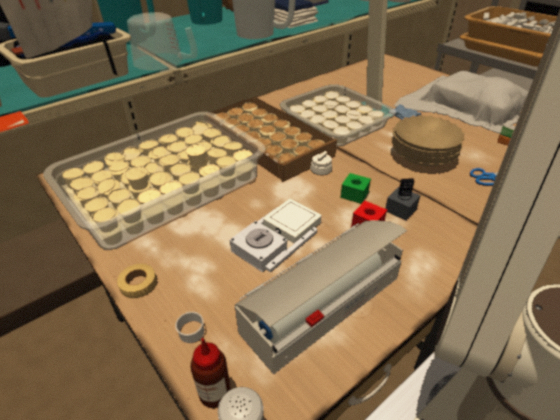

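View pics/wrist0.png

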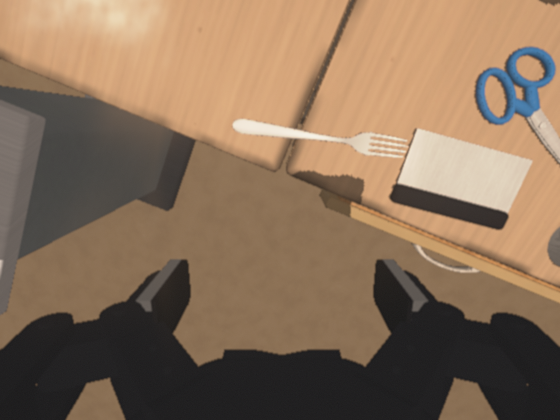

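Top view: the dock is at (250,209) and the white board at (293,201), with the bolt in the gap pointing image-left. There are three blocks of the stand's shape: green (370,203), red (348,243) and dark (390,247). The dark one holds a black grip and is not green or red, so it fits. I'll enlarge to confirm and measure.

```bash
cat > h.py <<'E'
import numpy as np, cv2
def load(f):
    z=np.load(f); return z['p'],z['d'],dict(mtx=z['mtx'],rvec=z['rvec'],tvec=z['tvec'])
def cam(m):
    R=cv2.Rodrigues(np.array(m['rvec'],float))[0]; t=np.array(m['tvec']).ravel(); return R,t
def ray(m,uv,z):
    R,t=cam(m); uv=np.atleast_2d(np.array(uv,float))
    d=np.c_[(uv[:,0]-m['mtx'][0,2])/m['mtx'][0,0],(uv[:,1]-m['mtx'][1,2])/m['mtx'][1,1],np.ones(len(uv))]@R
    c=-R.T@t; return c+d*((z-c[2])/d[:,2])[:,None]
def pts(m,d):
    R,t=cam(m); v,u=np.mgrid[:d.shape[0],:d.shape[1]]
    K=m['mtx']; P=np.stack([(u-K[0,2])/K[0,0]*d,(v-K[1,2])/K[1,1]*d,d],-1)
    return (P-t)@R
def proj(m,P):
    return cv2.projectPoints(np.atleast_2d(np.array(P,float)),np.array(m['rvec'],float),np.array(m['tvec'],float),m['mtx'],None)[0][:,0]
E
python3 - <<'E'
from h import *
p,d,m=load('pics/top0.npz'); P=pts(m,d)
def crop(n,p,x0,x1,y0,y1,k): cv2.imwrite(n,cv2.resize(p[y0:y1,x0:x1,::-1],None,fx=k,fy=k,interpolation=cv2.INTER_CUBIC))
crop('pics/topdock.png',p,222,322,170,245,8)
crop('pics/topstand.png',p,330,420,185,265,7)
p2,d2,m2=load('pics/scene0.npz')
crop('pics/scenedock.png',p2,220,430,160,280,3.8)
for uv in [(250,209),(293,201),(390,260),(390,247),(348,232),(370,192),(250,275),(250,300),(371,152),(153,184),(164,247),(225,150),(360,140),(488,190),(200,270),(300,270),(310,300)]:
    print(uv,np.round(P[uv[1],uv[0]],3))
E
```

```text
(250, 209) [0.584 0.037 0.031]
(293, 201) [ 0.604 -0.086  0.023]
(390, 260) [ 0.424 -0.349  0.014]
(390, 247) [ 0.453 -0.34   0.071]
(348, 232) [ 0.504 -0.234  0.043]
(370, 192) [ 0.613 -0.302  0.053]
(250, 275) [0.39  0.038 0.127]
(250, 300) [0.326 0.039 0.15 ]
(371, 152) [ 0.732 -0.316  0.048]
(153, 184) [0.679 0.32  0.   ]
(164, 247) [ 0.492  0.288 -0.002]
(225, 150) [ 0.776  0.107 -0.006]
(360, 140) [ 0.767 -0.286  0.056]
(488, 190) [ 0.602 -0.632  0.057]
(200, 270) [0.411 0.169 0.107]
(300, 270) [ 0.398 -0.091  0.119]
(310, 300) [ 0.32  -0.11   0.152]
```

View pics/topdock.png

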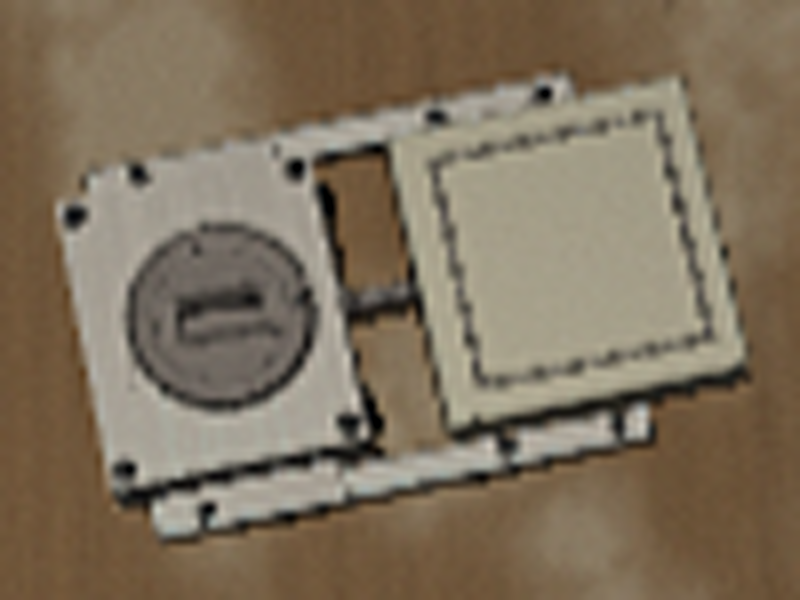

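View pics/topstand.png

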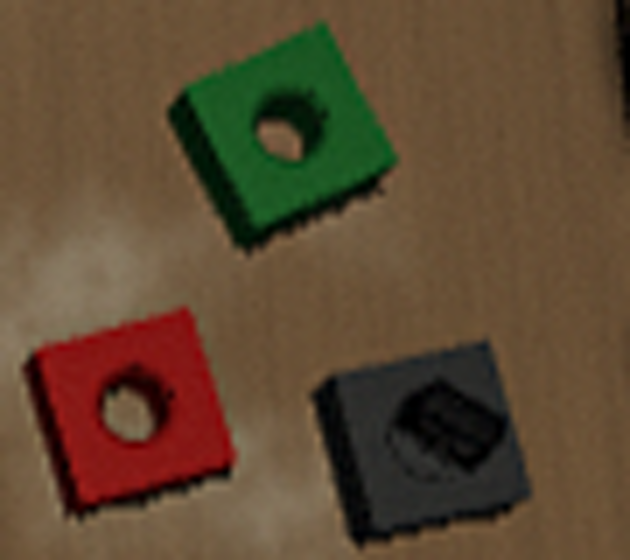

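View pics/scenedock.png

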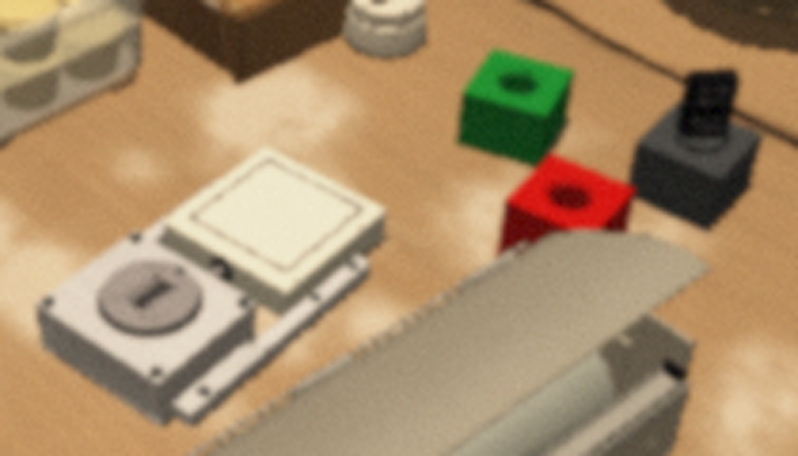

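The crop confirms it: the dark stand at full-image (390,247) carries the black grip, and the red (348,243) and green (370,203) blocks are empty decoys. Next, measuring by rays.

Run:
```python
from h import *
p,d,m=load('pics/top0.npz'); p2,d2,m2=load('pics/scene0.npz')
def o(xy,k,x0,y0): xy=np.array(xy,float); return (xy+.5)/k-.5+[x0,y0]
T=lambda xy,z: ray(m,o(xy,8,222,170),z)
S=lambda xy,z: ray(m2,o(xy,3.8,220,160),z)
b=T([(392,145),(685,80),(745,360),(450,430)],.028); print('board',b.round(4),b.mean(0))
bs=S([(163,230),(268,150),(385,212),(285,295)],.028); print('board scene',bs.round(4),bs.mean(0))
print('edges',np.linalg.norm(np.diff(b,axis=0),axis=1),np.linalg.norm(np.diff(bs,axis=0),axis=1))
for B in (b,bs):
    for i,j in ((0,1),(3,2)) if B is b else ((0,1),(3,2)):
        v=B[i]-B[j]; print('dir',np.degrees(np.arctan2(v[1],v[0])))
print('cam',T([(221.5,316)],.045),S([(150,295)],.045))
dk=T([(60,203),(305,148),(372,437),(118,490)],.039); print('dock',dk.round(4))
for i,j in ((0,1),(3,2)): v=dk[i]-dk[j]; print(np.degrees(np.arctan2(v[1],v[0])),np.linalg.norm(v))
s=ray(m,o([(315,388),(490,342),(530,495),(360,545)],7,330,185),.048); print('stand',s.round(4),s.mean(0))
# top: stand top face corners
ss=S([(633,152),(680,100),(757,142),(708,195)],.048); print('stand scene',ss,ss.mean(0))
g=ray(m,o([(437,380),(503,425),(470,470),(405,420)],7,330,185),.103); print('grip',g.round(4),g.mean(0),np.linalg.norm(np.diff(g,axis=0),axis=1))
v=g[1]-g[0];print(np.degrees(np.arctan2(v[1],v[0])))
```

```text
board [[ 0.6447 -0.0239  0.028 ]
 [ 0.6639 -0.1302  0.028 ]
 [ 0.5603 -0.1455  0.028 ]
 [ 0.5399 -0.04    0.028 ]] [ 0.6022244  -0.08488803  0.028     ]
board scene [[ 0.6424 -0.0147  0.028 ]
 [ 0.6628 -0.126   0.028 ]
 [ 0.5591 -0.1423  0.028 ]
 [ 0.5414 -0.0359  0.028 ]] [ 0.60142669 -0.07970902  0.028     ]
edges [0.10805326 0.10470505 0.10747115] [0.11308213 0.10491865 0.10782717]
dir 100.26972189391235
dir 100.94405595273815
dir 100.36043154815562
dir 99.49258951214857
cam [[0.58107816 0.03842499 0.045     ]] [[0.58278422 0.04098183 0.045     ]]
dock [[ 0.626   0.0946  0.039 ]
 [ 0.6421  0.007   0.039 ]
 [ 0.5367 -0.0125  0.039 ]
 [ 0.5219  0.0769  0.039 ]]
100.42887033724237 0.08908208602780732
99.3633550063108 0.09059889429176558
stand [[ 0.4773 -0.3044  0.048 ]
 [ 0.4924 -0.3751  0.048 ]
 [ 0.4313 -0.3848  0.048 ]
 [ 0.4148 -0.3166  0.048 ]] [ 0.45394259 -0.34520882  0.048     ]
stand scene [[ 0.47843214 -0.30045757  0.048     ]
 [ 0.49546741 -0.37393292  0.048     ]
 [ 0.43014365 -0.37471379  0.048     ]
 [ 0.41645318 -0.30181249  0.048     ]] [ 0.45512409 -0.33772919  0.048     ]
grip [[ 0.4704 -0.3398  0.103 ]
 [ 0.4521 -0.3631  0.103 ]
 [ 0.4357 -0.349   0.103 ]
 [ 0.4557 -0.3263  0.103 ]] [ 0.45347996 -0.34454174  0.103     ] [0.0295281  0.02163764 0.03022551]
-128.11561409295314
```

```bash
cat >> h.py <<'E'
from scipy.spatial.transform import Rotation as Rot
def plan(o,tgt,yaw):
    """shift in tool axes (m) and rz (deg) to reach TCP tgt with tool x at world yaw, tool down"""
    R=Rot.from_quat(o['tool_rot']); dp=R.inv().apply(np.array(tgt)-o['eef_pos'])
    M=R.as_matrix(); psi=np.degrees(np.arctan2(M[1,0],M[0,0]))
    print('pos',o['eef_pos'].round(4),'psi',round(psi,2),'j',np.degrees(o['joint_pos']).round(1),'F',o['ft_force'].round(1),'w',round(o['grip_width'],4),'t',o['clock'])
    print('tilt',M[:,2].round(4),'shift_tool',dp.round(4),'dist',np.linalg.norm(dp).round(4),'rz',round((psi-yaw+180)%360-180,2))
E
python3 - <<'E'
from h import *
from workcell import bot
p,d,m=load('pics/wrist0.npz'); o=bot.get_obs()
R,t=cam(m); c=-R.T@t; Q=Rot.from_quat(o['tool_rot'])
print('cam in tool',Q.inv().apply(c-o['eef_pos']), 'optical', Q.inv().apply(R[2]), 'imgx',Q.inv().apply(R[0]))
plan(o,[.65,-.20,.2],100)
# map of heights
p,d,m=load('pics/top0.npz');P=pts(m,d)
z=P[...,2]; 
for y0 in range(255,325,8): print(y0,[tuple(P[y0,x].round(2)) for x in (182,200,250,300,318)])
E
```

```text
cam in tool [-5.44909595e-05 -6.86416080e-02 -7.00006768e-02] optical [4.50967792e-04 2.69066772e-01 9.63121419e-01] imgx [ 9.99999526e-01 -9.51885845e-04 -2.02307541e-04]
pos [ 0.1926 -0.461   0.3032] psi -67.32 j [-67.3  13.8   0.2  76.5   0.   90. ] F [ 0.   0.  -0.8] w 0.0858 t 0.15
tilt [-6.0e-04  1.5e-03 -1.0e+00] shift_tool [-0.0643 -0.5227  0.1033] dist 0.5366 rz -167.32
255 [(np.float64(0.47), np.float64(0.24), np.float64(0.0)), (np.float64(0.46), np.float64(0.18), np.float64(0.0)), (np.float64(0.46), np.float64(0.04), np.float64(-0.0)), (np.float64(0.45), np.float64(-0.1), np.float64(-0.0)), (np.float64(0.45), np.float64(-0.15), np.float64(-0.0))]
263 [(np.float64(0.44), np.float64(0.24), np.float64(-0.0)), (np.float64(0.44), np.float64(0.19), np.float64(-0.0)), (np.float64(0.42), np.float64(0.04), np.float64(0.1)), (np.float64(0.42), np.float64(-0.09), np.float64(0.1)), (np.float64(0.42), np.float64(-0.14), np.float64(0.1))]
271 [(np.float64(0.41), np.float64(0.22), np.float64(0.11)), (np.float64(0.41), np.float64(0.17), np.float64(0.11)), (np.float64(0.4), np.float64(0.04
[... 1151 characters left out ...]
p.float64(0.15)), (np.float64(0.31), np.float64(-0.09), np.float64(0.15)), (np.float64(0.31), np.float64(-0.14), np.float64(0.05))]
311 [(np.float64(0.31), np.float64(0.24), np.float64(-0.0)), (np.float64(0.31), np.float64(0.18), np.float64(0.07)), (np.float64(0.3), np.float64(0.05), np.float64(-0.0)), (np.float64(0.3), np.float64(-0.09), np.float64(-0.0)), (np.float64(0.29), np.float64(-0.14), np.float64(-0.0))]
319 [(np.float64(0.29), np.float64(0.24), np.float64(0.0)), (np.float64(0.29), np.float64(0.19), np.float64(-0.0)), (np.float64(0.28), np.float64(0.05), np.float64(0.0)), (np.float64(0.27), np.float64(-0.09), np.float64(-0.0)), (np.float64(0.27), np.float64(-0.14), np.float64(0.0))]
```

{"api": "drive_tool", "payload": {
  "steps": [-0.007,-0.038,0.003,0,0,0,1,-0.007,-0.038,0.003,0,0,0,1,-0.007,-0.038,0.003,0,0,0,1,-0.007,-0.038,0.003,0,0,0,1,-0.007,-0.038,0.003,0,0,0,1,-0.007,-0.038,0.003,0,0,0,1,-0.007,-0.038,0.003,0,0,0,1,-0.007,-0.038,0.003,0,0,0,1]
}}

```text
clock: 0.82
eef_pos: [0.4529, -0.291, 0.2795]
tool_rot: [0.832, -0.554, -0.0, 0.0]
ft_force: [0.5, -1.1, 0.4]
grip_width: -0.0
```

{"api": "drive_tool", "payload": {
  "steps": [-0.007,-0.038,0.003,0,0,0,1,-0.007,-0.038,0.003,0,0,0,1,-0.007,-0.038,0.003,0,0,0,1,-0.007,-0.038,0.003,0,0,0,1,-0.007,-0.038,0.003,0,0,0,1,0,0,0,0,0,-7,1,0,0,0,0,0,-7,1,0,0,0,0,0,-7,1]
}}

```text
clock: 1.48
eef_pos: [0.614, -0.1858, 0.2634]
tool_rot: [0.921, -0.39, -0.001, 0.0]
ft_force: [0.3, -0.2, -0.2]
grip_width: 0.0001
```

{"api": "drive_tool", "payload": {
  "steps": [0,0,0,0,0,-7,1,0,0,0,0,0,-7,1,0,0,0,0,0,-7,1,0,0,0,0,0,-7,1,0,0,0,0,0,-7,1,0,0,0,0,0,-7,1,0,0,0,0,0,-7,1,0,0,0,0,0,-7,1]
}}

```text
clock: 2.15
eef_pos: [0.6133, -0.1869, 0.2642]
tool_rot: [0.996, 0.087, -0.001, -0.0]
ft_force: [-0.3, -0.2, -0.7]
grip_width: -0.0005
```

{"api": "drive_tool", "payload": {
  "steps": [0,0,0,0,0,-7,1,0,0,0,0,0,-7,1,0,0,0,0,0,-7,1,0,0,0,0,0,-7,1,0,0,0,0,0,-7,1,0,0,0,0,0,-7,1,0,0,0,0,0,-7,1,0,0,0,0,0,-7,1]
}}

```text
clock: 2.82
eef_pos: [0.6133, -0.1869, 0.2643]
tool_rot: [0.839, 0.545, -0.0, -0.0]
ft_force: [0.0, -0.5, 0.3]
grip_width: -0.0002
```

Run:
```python
from h import *
from workcell import bot,vision
o=bot.get_obs(); m=vision.camera_model('wrist')
plan(o,[.622,-.182,.08],100)
p,d=vision.camera('wrist'); np.savez('pics/wrist1.npz',p=p,d=d,**m); cv2.imwrite('pics/wrist1.png',p[:,:,::-1])
```

```text
pos [ 0.6133 -0.1869  0.2643] psi 66.02 j [-16.9  31.2  20.3  79.2   0.    7. ] F [ 0.  -0.5  0.3] w -0.0002 t 2.8167
tilt [-1.2e-03  4.0e-04 -1.0e+00] shift_tool [0.008  0.0062 0.1843] dist 0.1845 rz -33.98
```

View pics/wrist1.png

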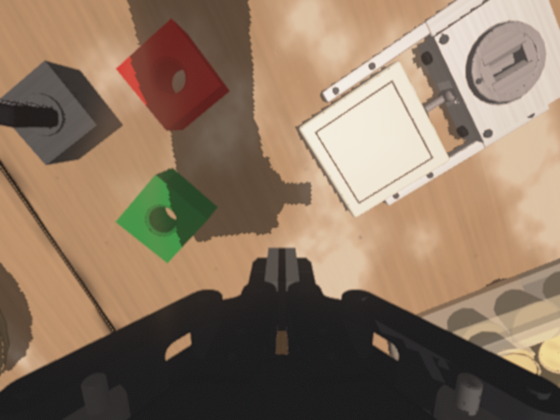

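The wrist view shows the board at (373,140), the disc at (508,61), the dark stand at (65,110), and the green and red decoys. I'll use it to cross-check the positions.

Run:
```python
from h import *
p,d,m=load('pics/wrist1.npz')
g=cv2.cvtColor(p,cv2.COLOR_RGB2HSV)
b=ray(m,[(299,128),(404,64),(447,150),(357,216)],.028); print(b.round(4),b.mean(0).round(4))
for i,j in((1,0),(2,3)): v=b[i]-b[j]; print(np.degrees(np.arctan2(v[1],v[0])),np.linalg.norm(v))
print('cam',ray(m,[(509,58)],.045).round(4))
print('rail inner? ends', ray(m,[(327,95),(390,197)],.014).round(4), ray(m,[(322,101),(391,204)],.014).round(4))
print('stand', ray(m,[(47,61),(122,125)],.048).round(4), ray(m,[(95,123)],.048).round(4))
x=cv2.resize(p[0:220,290:560,::-1],None,fx=2.9,fy=2.7); cv2.imwrite('pics/w1dock.png',x)
```

```text
[[ 0.5609 -0.1449  0.028 ]
 [ 0.5479 -0.0354  0.028 ]
 [ 0.6387 -0.0208  0.028 ]
 [ 0.6663 -0.1245  0.028 ]] [ 0.6034 -0.0814  0.028 ]
96.79097026662177 0.11025451473478923
104.92366398816273 0.10728512466024143
cam [[0.58   0.0413 0.045 ]]
rail inner? ends [[ 0.5438 -0.1071  0.014 ]
 [ 0.6659 -0.0835  0.014 ]] [[ 0.5469 -0.1136  0.014 ]
 [ 0.6737 -0.085   0.014 ]]
stand [[ 0.4228 -0.3202  0.048 ]
 [ 0.4937 -0.2897  0.048 ]] [[ 0.4824 -0.3109  0.048 ]]
```

View pics/w1dock.png

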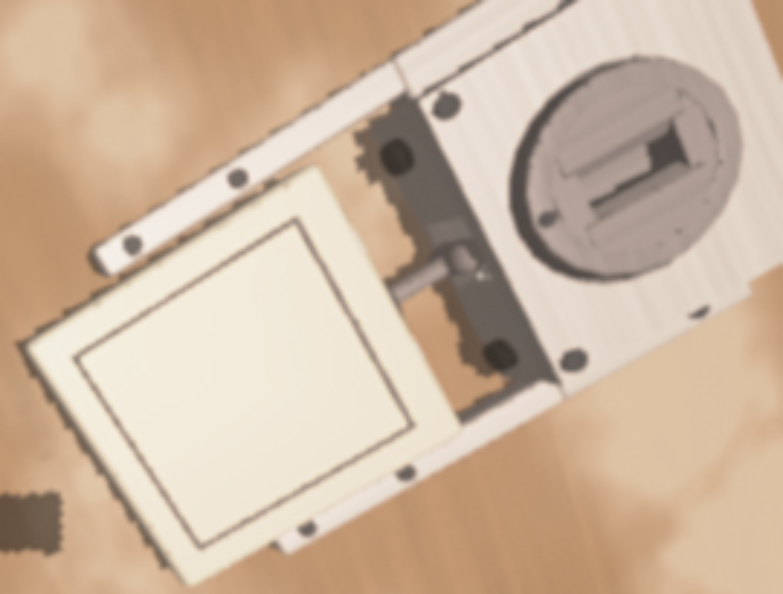

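{"api": "drive_tool", "payload": {
  "steps": [0.008,0.006,0.025,0,0,0,1,0,0,0.03,0,0,-7,1,0,0,0.03,0,0,-7,1,0,0,0.025,0,0,-7,1,0,0,0.015,0,0,-7,1,0,0,0.015,0,0,-6,1]
}}

```text
clock: 3.37
eef_pos: [0.6212, -0.1818, 0.1224]
tool_rot: [0.644, 0.765, -0.001, -0.002]
ft_force: [0.2, 0.1, 1.0]
grip_width: 0.0001
```

{"api": "drive_tool", "payload": {
  "steps": [0,0,0.016,0,0,0,1,0,0,0.016,0,0,0,1,0,0,0.01,0,0,0,1,0,0,0,0,0,0,1]
}}

```text
clock: 3.7
eef_pos: [0.6203, -0.1815, 0.0797]
tool_rot: [0.646, 0.764, -0.001, -0.003]
ft_force: [-0.4, 0.9, -0.6]
grip_width: 0.0004
```

{"api": "drive_tool", "payload": {
  "steps": [0.012,0,0,0,0,0,1,0.012,0,0,0,0,0,1,0.006,0,0,0,0,0,1,0.004,0,0,0,0,0,1,0.004,0,0,0,0,0,1]
}}

```text
clock: 4.12
eef_pos: [0.6165, -0.144, 0.0842]
tool_rot: [0.645, 0.764, 0.0, 0.001]
ft_force: [0.7, -2.0, 0.4]
grip_width: -0.0003
```

Run:
```python
from h import *
from workcell import bot,vision
o=bot.get_obs(); m=vision.camera_model('wrist')
plan(o,[.612,-.135,.08],100)
p,d=vision.camera('wrist'); np.savez('pics/wrist2.npz',p=p,d=d,**m); cv2.imwrite('pics/wrist2.png',p[:,:,::-1])
```

```text
pos [ 0.6165 -0.144   0.0842] psi 99.72 j [-13.1  38.    3.9  55.7  -0.1 -22.8] F [ 0.7 -2.   0.4] w -0.0003 t 4.1167
tilt [ 0.0022 -0.0014 -1.    ] shift_tool [ 0.0097 -0.0029  0.0042] dist 0.0109 rz -0.28
```

View pics/wrist2.png

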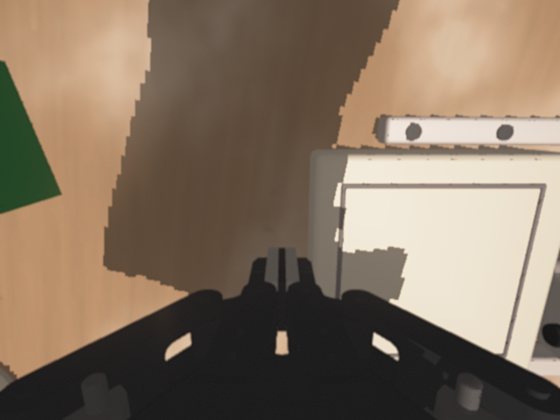

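The finger is just at the board's back edge (column about 312). Pushing on.

{"api": "drive_tool", "payload": {
  "steps": [0.004,-0.001,0.002,0,0,0,1,0.004,0,0.001,0,0,0,1,0.004,0,0,0,0,0,1,0,0,0,0,0,0,1]
}}

```text
clock: 4.5
eef_pos: [0.6125, -0.1322, 0.0797]
tool_rot: [0.645, 0.764, 0.0, -0.001]
ft_force: [0.3, 0.3, -0.5]
grip_width: -0.0002
```

{"api": "drive_tool", "payload": {
  "steps": [0.003,0,0,0,0,0,1,0.003,0,0,0,0,0,1,0,0,0,0,0,0,1]
}}

```text
clock: 4.75
eef_pos: [0.6116, -0.1275, 0.0797]
tool_rot: [0.645, 0.764, -0.001, 0.0]
ft_force: [-0.2, -3.7, -0.0]
grip_width: -0.0003
```

Run:
```python
from h import *
from workcell import bot,vision
o=bot.get_obs(); m=vision.camera_model('wrist')
plan(o,[.612,-.135,.08],100)
p,d=vision.camera('wrist'); np.savez('pics/wrist3.npz',p=p,d=d,**m); cv2.imwrite('pics/wrist3.png',p[:,:,::-1])
p,d=vision.camera('top'); m=vision.camera_model('top');np.savez('pics/top3.npz',p=p,d=d,**m); cv2.imwrite('pics/top3.png',cv2.resize(p[170:245,222:322,::-1],None,fx=8,fy=8,interpolation=2))
```

```text
pos [ 0.6116 -0.1275  0.0797] psi 99.66 j [-11.7  37.6   2.3  54.7  -0.1 -21.4] F [-0.2 -3.7 -0. ] w -0.0003 t 4.75
tilt [-5.0e-04 -1.8e-03 -1.0e+00] shift_tool [-0.0074 -0.0009 -0.0003] dist 0.0075 rz -0.34
```

View pics/wrist3.png

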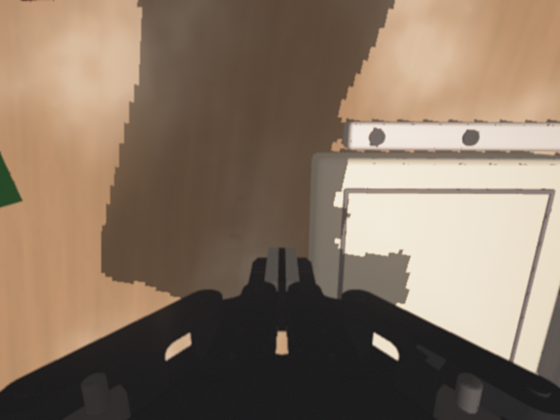

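View pics/top3.png

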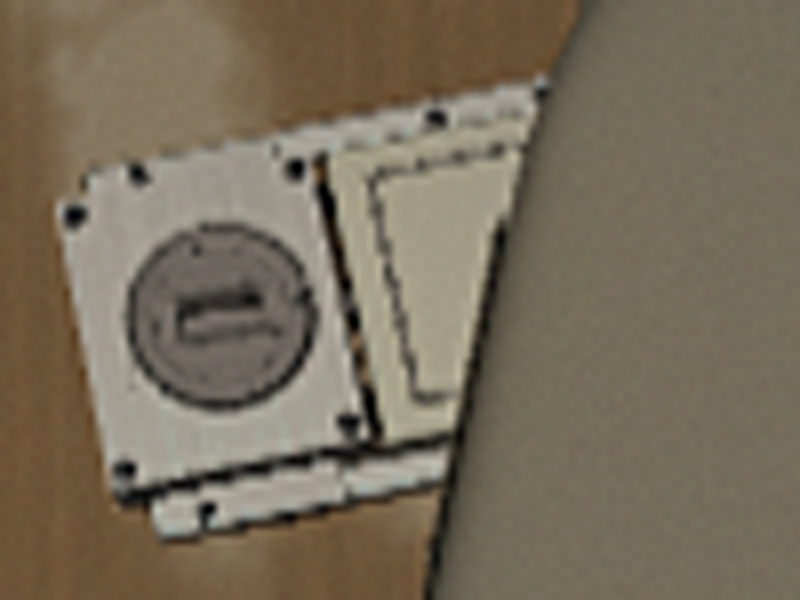

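The gap is now down to roughly 5–6 mm and evenly wide. I'll push a little more until the buffers clearly press back.

{"api": "drive_tool", "payload": {
  "steps": [0.002,0,0,0,0,0,1,0.001,0,0,0,0,0,1,0,0,0,0,0,0,1,0,0,0,0,0,0,1]
}}

```text
clock: 5.18
eef_pos: [0.6114, -0.1256, 0.0798]
tool_rot: [0.645, 0.764, -0.001, 0.001]
ft_force: [0.2, -7.2, -1.8]
grip_width: -0.0004
```

{"api": "drive_tool", "payload": {
  "steps": [0.002,0,0,0,0,0,1,0,0,0,0,0,0,1,0,0,0,0,0,0,1]
}}

```text
clock: 5.43
eef_pos: [0.6111, -0.1241, 0.08]
tool_rot: [0.646, 0.764, -0.001, 0.001]
ft_force: [0.7, -7.1, -0.7]
grip_width: 0.0001
```

Now ~7 N: it is seated on the buffers. Backing off gently.

{"api": "drive_tool", "payload": {
  "steps": [-0.003,0,0,0,0,0,1,-0.003,0,0,0,0,0,1,-0.01,0,0,0,0,0,1,-0.015,0,0,0,0,0,1,0,0,-0.03,0,0,0,-1,0,0,-0.04,0,0,0,-1,0,0,-0.04,0,0,0,-1,0,0,-0.03,0,0,0,-1]
}}

```text
clock: 6.1
eef_pos: [0.617, -0.1537, 0.2234]
tool_rot: [0.645, 0.764, 0.001, 0.001]
ft_force: [0.6, -0.9, -0.4]
grip_width: 0.0481
```

Run:
```python
from h import *
from workcell import bot,vision
o=bot.get_obs(); m=vision.camera_model('wrist')
plan(o,[.4535,-.3445,.23],142)
p,d=vision.camera('wrist'); np.savez('pics/wrist4.npz',p=p,d=d,**m); cv2.imwrite('pics/wrist4.png',p[:,:,::-1])
```

```text
pos [ 0.617  -0.1537  0.2234] psi 99.65 j [-14.   31.5  14.7  73.    0.1 -23.7] F [ 0.6 -0.9 -0.4] w 0.0481 t 6.1
tilt [ 3.3e-03  2.0e-04 -1.0e+00] shift_tool [-0.1607 -0.1932 -0.0072] dist 0.2514 rz -42.35
```

View pics/wrist4.png

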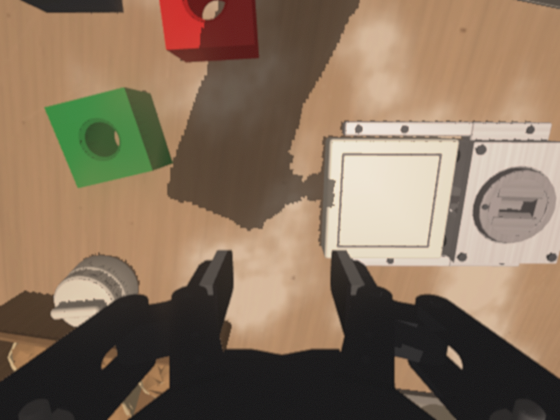

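{"api": "drive_tool", "payload": {
  "steps": [-0.023,-0.026,0,0,0,0,-1,-0.023,-0.026,0,0,0,0,-1,-0.023,-0.026,0,0,0,0,-1,-0.023,-0.026,0,0,0,0,-1,-0.023,-0.026,0,0,0,0,-1,-0.023,-0.026,0,0,0,0,-1,-0.023,-0.026,0,0,0,0,-1,0,0,0,0,0,-7,-1]
}}

```text
clock: 6.82
eef_pos: [0.46, -0.347, 0.2199]
tool_rot: [0.599, 0.801, -0.001, -0.0]
ft_force: [0.4, 1.0, 0.2]
grip_width: 0.0849
```

{"api": "drive_tool", "payload": {
  "steps": [0,0,0,0,0,-7,-1,0,0,0,0,0,-7,-1,0,0,0,0,0,-7,-1,0,0,0,0,0,-7,-1,0,0,0,0,0,-7,-1]
}}

```text
clock: 7.23
eef_pos: [0.4638, -0.3427, 0.2198]
tool_rot: [0.326, 0.945, 0.0, 0.0]
ft_force: [0.5, -0.1, -0.6]
grip_width: 0.0853
```

Run:
```python
from h import *
from workcell import bot,vision
o=bot.get_obs(); m=vision.camera_model('wrist')
plan(o,[.4535,-.3445,.19],142)
p,d=vision.camera('wrist'); np.savez('pics/wrist5.npz',p=p,d=d,**m); cv2.imwrite('pics/wrist5.png',p[:,:,::-1])
```

```text
pos [ 0.4638 -0.3427  0.2198] psi 141.99 j [-36.5  25.1   3.7  68.6   0.1 -88.5] F [ 0.5 -0.1 -0.6] w 0.0853 t 7.2333
tilt [ 6.e-04  7.e-04 -1.e+00] shift_tool [ 0.007  -0.0078  0.0298] dist 0.0316 rz -0.01
```

View pics/wrist5.png

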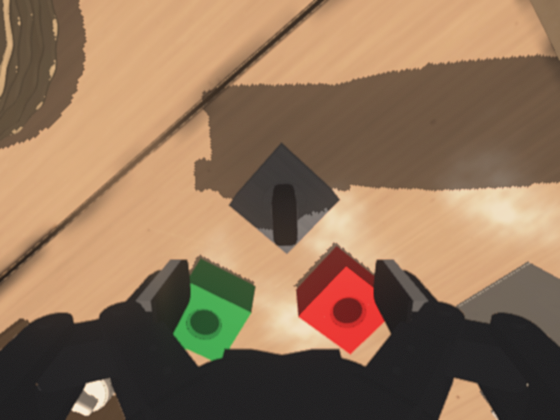

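Run:
```python
from h import *
p,d,m=load('pics/wrist5.npz')
x=p[130:270,215:355].astype(float); x=np.clip(x*2.2,0,255).astype(np.uint8)
cv2.imwrite('pics/w5c.png',cv2.resize(x[:,:,::-1],None,fx=4.2,fy=4.2,interpolation=2))
c=np.array([.4535,-.3445]);a=np.radians(52);X=np.array([np.cos(a),np.sin(a)]);Y=np.array([-X[1],X[0]])
for z in(.103,.053):
  print(z,proj(m,[[*(c+sx*.017*X+sy*.008*Y),z] for sx in(-1,1) for sy in(-1,1)]).round(1).tolist())
print(ray(m,[(281,143),(340,199),(229,204),(287,253)],.048))
```

```text
0.103 [[280.3, 196.1], [306.1, 196.1], [280.3, 247.1], [304.9, 247.2]]
0.053 [[280.5, 181.8], [301.1, 181.8], [280.5, 223.4], [300.4, 223.5]]
[[ 0.43108842 -0.38562682  0.048     ]
 [ 0.42076242 -0.32159606  0.048     ]
 [ 0.49399477 -0.37343926  0.048     ]
 [ 0.483141   -0.31068871  0.048     ]]
```

View pics/w5c.png

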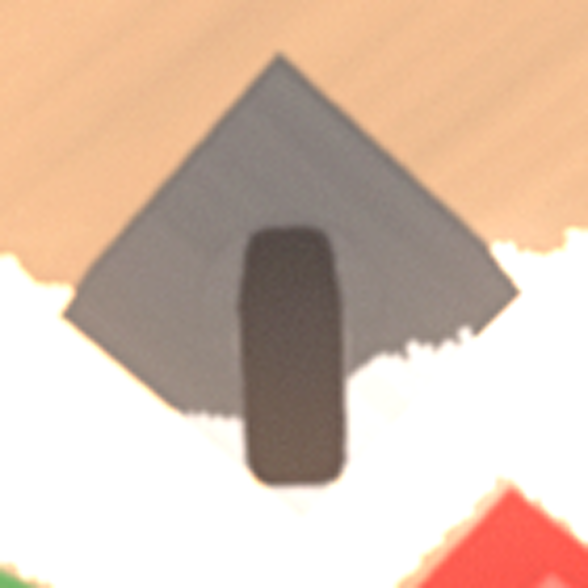

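The grip's centre is about 4.5 mm off my first estimate. The stand corners agree, putting stand and driver at ≈(0.457,-0.348). Descending over it.

{"api": "drive_tool", "payload": {
  "steps": [0.0025,-0.0085,0,0,0,0,-1,0,0,0.02,0,0,0,-1,0,0,0.02,0,0,0,-1,0,0,0.015,0,0,0,-1,0,0,0.015,0,0,0,-1,0,0,0.013,0,0,0,-1,0,0,0,0,0,0,-1]
}}

```text
clock: 7.87
eef_pos: [0.4546, -0.3466, 0.1339]
tool_rot: [0.33, 0.944, 0.001, -0.003]
ft_force: [-0.4, 0.1, 0.1]
grip_width: 0.0851
```

Run:
```python
from h import *
from workcell import bot,vision
o=bot.get_obs(); m=vision.camera_model('wrist')
plan(o,[.4572,-.3478,.137],142)
p,d=vision.camera('wrist'); np.savez('pics/wrist6.npz',p=p,d=d,**m); cv2.imwrite('pics/wrist6.png',p[:,:,::-1])
```

```text
pos [ 0.4546 -0.3466  0.1339] psi 141.48 j [-37.3  29.1  -3.7  57.5   0.  -88.8] F [-0.4  0.1  0.1] w 0.0851 t 7.8667
tilt [-0.0045  0.0037 -1.    ] shift_tool [-0.0028  0.0007 -0.0031] dist 0.0042 rz -0.52
```

View pics/wrist6.png

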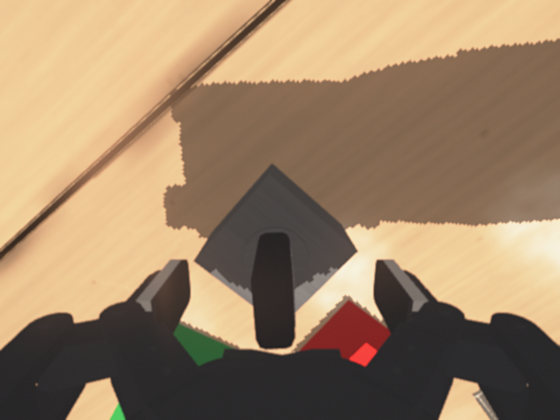

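Driver is ~3 mm to the left of the jaw centre, at column 273 versus 282. I'll correct and close.

{"api": "drive_tool", "payload": {
  "steps": [-0.003,0.0007,-0.002,0,0,-0.5,-1,0,0,0,0,0,0,-1,0,0,0,0,0,0,1,0,0,0,0,0,0,1,0,0,0,0,0,0,1,0,0,0,0,0,0,1,0,0,0,0,0,0,1,0,0,0,0,0,0,1]
}}

```text
clock: 8.58
eef_pos: [0.4595, -0.3483, 0.1391]
tool_rot: [0.324, 0.946, 0.0, 0.0]
ft_force: [0.1, -0.6, -0.5]
grip_width: 0.0152
```

Run:
```python
from h import *
from workcell import bot,vision
o=bot.get_obs(); m=vision.camera_model('wrist')
plan(o,[.4572,-.3478,.137],142)
p,d=vision.camera('wrist'); np.savez('pics/wrist7.npz',p=p,d=d,**m); cv2.imwrite('pics/wrist7.png',p[:,:,::-1])
```

```text
pos [ 0.4595 -0.3483  0.1391] psi 142.18 j [-37.2  29.1  -2.8  58.1   0.  -89.4] F [ 0.1 -0.6 -0.5] w 0.0152 t 8.5833
tilt [ 2.e-04  0.e+00 -1.e+00] shift_tool [ 0.0021 -0.001   0.0021] dist 0.0031 rz 0.18
```

View pics/wrist7.png

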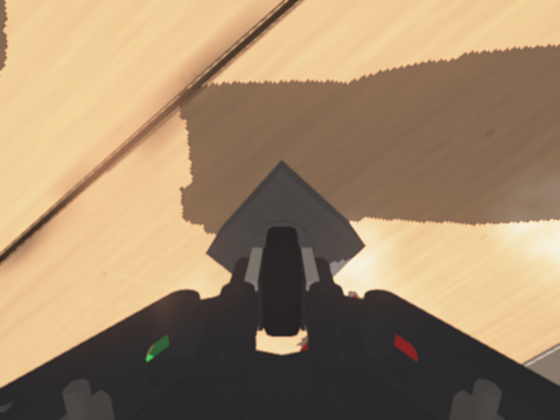

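Gripped, at an opening of 15.2 mm. I'll lift and carry it to the cam.

{"api": "drive_tool", "payload": {
  "steps": [0,0,-0.01,0,0,0,1,0,0,-0.015,0,0,0,1,0,0,-0.02,0,0,0,1,0,0,-0.02,0,0,0,1,0,0,-0.015,0,0,0,1,0,0,0,0,0,0,1]
}}

```text
clock: 9.13
eef_pos: [0.4609, -0.3495, 0.2231]
tool_rot: [0.324, 0.946, -0.001, 0.003]
ft_force: [1.2, 0.5, -2.0]
grip_width: 0.0154
```

{"api": "drive_tool", "payload": {
  "steps": [0.006,0.016,0,0,0,0,1,0.012,0.032,0,0,0,0,1,0.012,0.032,0,0,0,0,1,0.012,0.032,0,0,0,0,1,0.012,0.032,0,0,0,0,1,0.012,0.032,0,0,0,0,1,0.012,0.032,0,0,0,0,1,0.012,0.032,0,0,0,0,1]
}}

```text
clock: 9.8
eef_pos: [0.5352, -0.102, 0.218]
tool_rot: [0.324, 0.946, -0.0, -0.001]
ft_force: [0.8, -1.1, -2.0]
grip_width: 0.0151
```

{"api": "drive_tool", "payload": {
  "steps": [0.012,0.032,0,0,0,0,1,0.012,0.032,0,0,0,0,1,0.012,0.032,0,0,0,0,1,0.012,0.032,0,0,0,0,1,0.006,0.016,0,0,0,0,1,0,0,0,0,0,-7,1,0,0,0,0,0,-7,1,0,0,0,0,0,-7,1]
}}

```text
clock: 10.47
eef_pos: [0.5806, 0.0441, 0.2176]
tool_rot: [0.143, 0.99, -0.0, -0.001]
ft_force: [0.9, 0.5, -1.8]
grip_width: 0.015
```

{"api": "drive_tool", "payload": {
  "steps": [0,0,0,0,0,-7,1,0,0,0,0,0,-7,1,0,0,0,0,0,-7,1,0,0,0,0,0,-5,1,0,0,0,0,0,0,1]
}}

```text
clock: 10.88
eef_pos: [0.5806, 0.0432, 0.2178]
tool_rot: [-0.081, 0.997, 0.0, -0.001]
ft_force: [0.6, 0.4, -1.2]
grip_width: 0.0155
```

Run:
```python
from h import *
from workcell import bot,vision
o=bot.get_obs(); m=vision.camera_model('wrist')
plan(o,[.581,.040,.21],190)
p,d=vision.camera('wrist'); np.savez('pics/wrist8.npz',p=p,d=d,**m); cv2.imwrite('pics/wrist8.png',p[:,:,::-1])
```

```text
pos [0.5806 0.0432 0.2178] psi -170.75 j [  4.3  25.9   4.6  68.9   0.  -95. ] F [ 0.6  0.4 -1.2] w 0.0155 t 10.8833
tilt [-2.e-03 -1.e-04 -1.e+00] shift_tool [ 0.0001 -0.0032  0.0078] dist 0.0084 rz -0.75
```

View pics/wrist8.png

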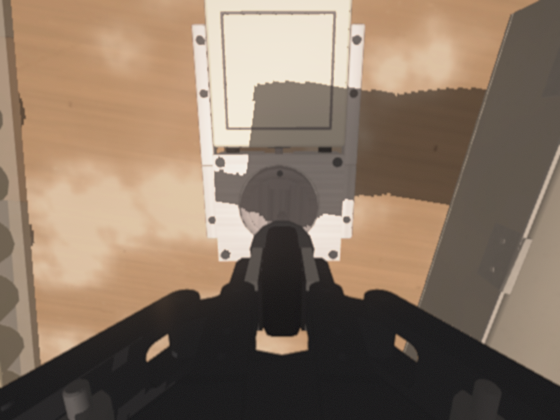

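Run:
```python
from h import *
p,d,m=load('pics/wrist8.npz')
x=p[130:270,190:370].astype(float); x=np.clip((x/255)**.5*255,0,255).astype(np.uint8)
cv2.imwrite('pics/w8c.png',cv2.resize(x[:,:,::-1],None,fx=4.2,fy=4.2,interpolation=2))
```

```text
(no output)
```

View pics/w8c.png

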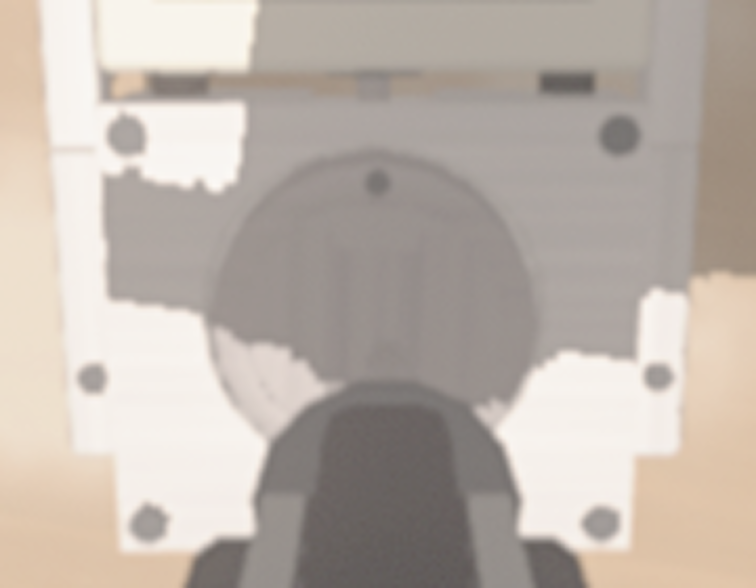

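Run:
```python
from h import *
p,d,m=load('pics/wrist8.npz')
a=np.radians(99.25);u=np.array([np.cos(a),np.sin(a)]);n=np.array([u[1],-u[0]])
tcp=np.array([.5806,.0432])
f=lambda x,y:((x+.5)/4.2-.5+190,(y+.5)/4.2-.5+130)
for name,px,z,off in [('rim',(378,150),.045,.032),('slot end bevel',(385,235),.045,.015),('face',(372,100),.039,.042),('scrL',(127,135),.039,None),('scrR',(620,135),.039,None),('scrBL',(149,523),.039,None),('scrBR',(601,523),.039,None),('rimL',(213,305),.045,None),('rimR',(540,305),.045,None)]:
    w=ray(m,f(*px),z)[0,:2]; e=w-tcp; print(name,w.round(4),'along u',(e@u).round(4),'n',(e@n).round(4), '' if off is None else 'centre u %.4f'%(e@u+off))
```

```text
rim [0.5882 0.0067] along u -0.0373 n 0.0016 centre u -0.0053
slot end bevel [0.5843 0.0224] along u -0.0211 n 0.0003 centre u -0.0061
face [ 0.5907 -0.0017] along u -0.046 n 0.0028 centre u -0.0040
scrL [0.6358 0.0123] along u -0.0393 n 0.0496 
scrR [ 0.5429 -0.0029] along u -0.0394 n -0.0446 
scrBL [0.6226 0.0913] along u 0.0407 n 0.0492 
scrBR [0.53   0.0762] along u 0.0407 n -0.0447 
rimL [0.6148 0.0413] along u -0.0074 n 0.0335 
rimR [0.5525 0.0311] along u -0.0074 n -0.0297
```

{"api": "drive_tool", "payload": {
  "steps": [-0.0015,-0.0035,0.005,0,0,0,1,0,0,0.01,0,0,0,1,0,0,0.012,0,0,0,1,0,0,0.007,0,0,0,1,0,0,0,0,0,0,1,0,0,0,0,0,0,1]
}}

```text
clock: 11.43
eef_pos: [0.5826, 0.0399, 0.1838]
tool_rot: [-0.08, 0.997, 0.0, -0.001]
ft_force: [-0.3, -0.1, -0.3]
grip_width: 0.0153
```

Run:
```python
from h import *
from workcell import bot,vision
o=bot.get_obs(); m=vision.camera_model('wrist')
plan(o,[.583,.040,.166],-170.75)
for n in('wrist','scene'):
  p,d=vision.camera(n); cv2.imwrite(f'pics/{n}9.png',cv2.resize((np.clip((p[130:290,190:370] if n=='wrist' else p[120:280,180:360])/255.,0,1)**.6*255).astype(np.uint8)[:,:,::-1],None,fx=3.6,fy=3.6,interpolation=2))
```

```text
pos [0.5826 0.0399 0.1838] psi -170.85 j [  3.9  27.6   2.   64.5  -0.  -95.2] F [-0.3 -0.1 -0.3] w 0.0153 t 11.4333
tilt [-2.2e-03 -2.0e-04 -1.0e+00] shift_tool [-0.0004  0.0001  0.0178] dist 0.0179 rz -0.1
```

View pics/wrist9.png

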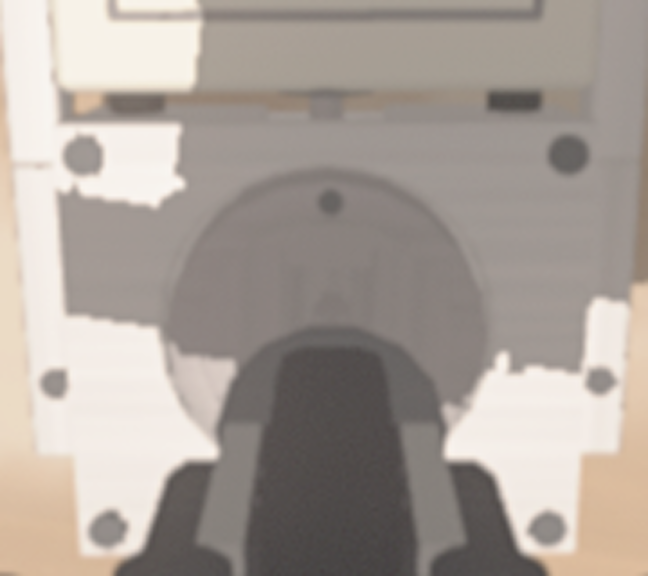

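View pics/scene9.png

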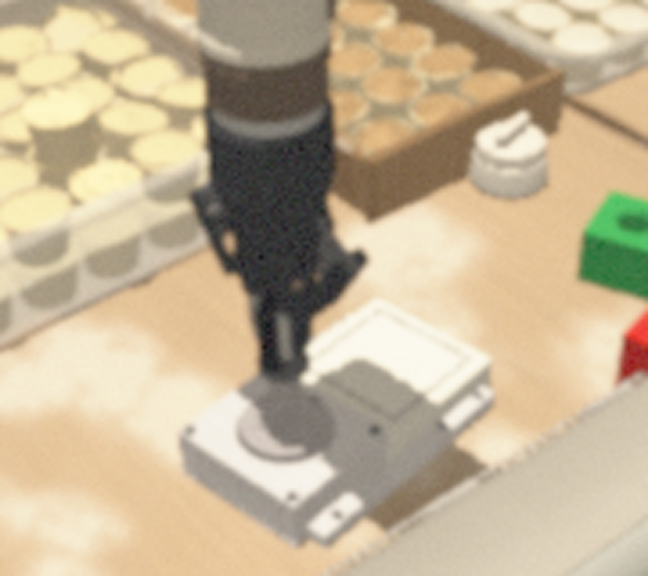

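The blade is centred over the disc, with grip and disc centres within about 1 px. Lowering it into the slot.

{"api": "drive_tool", "payload": {
  "steps": [0,0,0.004,0,0,0,1,0,0,0.004,0,0,0,1,0,0,0.003,0,0,0,1,0,0,0,0,0,0,1]
}}

```text
clock: 11.87
eef_pos: [0.5827, 0.04, 0.1731]
tool_rot: [-0.08, 0.997, 0.0, -0.001]
ft_force: [0.4, -1.1, -1.1]
grip_width: 0.0151
```

{"api": "drive_tool", "payload": {
  "steps": [0,0,0.003,0,0,0,1,0,0,0.003,0,0,0,1,0,0,0,0,0,0,1]
}}

```text
clock: 12.12
eef_pos: [0.5828, 0.04, 0.1672]
tool_rot: [-0.08, 0.997, 0.0, -0.001]
ft_force: [0.5, -0.0, -0.8]
grip_width: 0.0154
```

In the slot, 11 mm deep, with no side force. Turning clockwise (+rz).

{"api": "drive_tool", "payload": {
  "steps": [0,0,0,0,0,4,1,0,0,0,0,0,4,1,0,0,0,0,0,4,1,0,0,0,0,0,4,1,0,0,0,0,0,4,1,0,0,0,0,0,0,1]
}}

```text
clock: 12.62
eef_pos: [0.5834, 0.04, 0.1679]
tool_rot: [0.095, 0.995, -0.0, 0.0]
ft_force: [0.7, 0.2, -2.1]
grip_width: 0.0153
```

Run:
```python
from h import *
from workcell import bot,vision
o=bot.get_obs(); plan(o,[.583,.040,.166],100); print(o['ft_torque'].round(3))
```

```text
pos [0.5834 0.04   0.1679] psi 169.12 j [  3.9  28.3   0.7  62.3  -0.  -75.2] F [ 0.7  0.2 -2.1] w 0.0153 t 12.6167
tilt [ 3.e-04 -1.e-04 -1.e+00] shift_tool [ 0.0004 -0.      0.0019] dist 0.002 rz 69.12
[-0.049 -0.113 -0.018]
```

{"api": "drive_tool", "payload": {
  "steps": [0,0,0,0,0,4,1,0,0,0,0,0,4,1,0,0,0,0,0,4,1,0,0,0,0,0,4,1,0,0,0,0,0,4,1,0,0,0,0,0,0,1]
}}

```text
clock: 13.12
eef_pos: [0.5833, 0.0399, 0.1679]
tool_rot: [0.265, 0.964, -0.0, 0.0]
ft_force: [-0.5, -0.2, -2.3]
grip_width: 0.0151
```

Run:
```python
from h import *
from workcell import bot,vision
o=bot.get_obs(); plan(o,[.583,.040,.166],100); print(o['ft_torque'].round(3))
p,d=vision.camera('wrist'); cv2.imwrite('pics/wrist10.png',(np.clip(p/255.,0,1)**.6*255).astype(np.uint8)[:,:,::-1])
```

```text
pos [0.5833 0.0399 0.1679] psi 149.21 j [  3.9  28.3   0.7  62.3  -0.  -55.3] F [-0.5 -0.2 -2.3] w 0.0151 t 13.1167
tilt [ 1.e-04 -1.e-04 -1.e+00] shift_tool [ 0.0003 -0.0001  0.0019] dist 0.002 rz 49.21
[-0.097 -0.102  0.01 ]
```

View pics/wrist10.png

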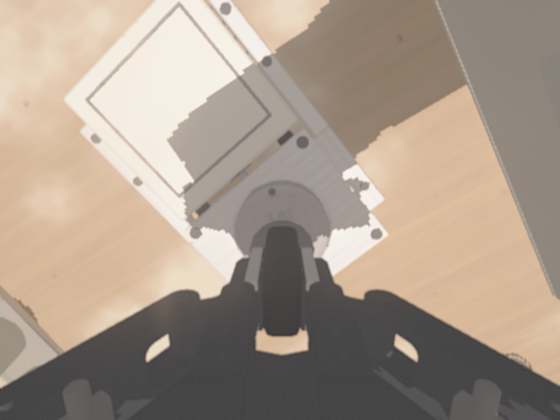

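The disc's dot at (271,191) has turned with the tool while the dock appears ~40° rotated, so the cam is following. Continuing.

{"api": "drive_tool", "payload": {
  "steps": [0,0,0,0,0,4,1,0,0,0,0,0,4,1,0,0,0,0,0,4,1,0,0,0,0,0,4,1,0,0,0,0,0,4,1,0,0,0,0,0,4,1,0,0,0,0,0,4,1,0,0,0,0,0,4,1]
}}

```text
clock: 13.83
eef_pos: [0.5833, 0.0399, 0.1685]
tool_rot: [0.521, 0.853, 0.0, 0.0]
ft_force: [-0.8, -0.4, 4.0]
grip_width: 0.0156
```

{"api": "drive_tool", "payload": {
  "steps": [0,0,0,0,0,4,1,0,0,0,0,0,4,1,0,0,0,0,0,3,1,0,0,0,0,0,3,1,0,0,0,0,0,0,1]
}}

```text
clock: 14.25
eef_pos: [0.5833, 0.04, 0.1689]
tool_rot: [0.621, 0.784, 0.0, 0.0]
ft_force: [-1.5, 0.5, 4.5]
grip_width: 0.0152
```

Run:
```python
from h import *
from workcell import bot,vision
o=bot.get_obs(); plan(o,[.583,.040,.166],100); print(o['ft_torque'].round(3))
p,d=vision.camera('wrist'); cv2.imwrite('pics/wrist11.png',(np.clip(p/255.,0,1)**.6*255).astype(np.uint8)[:,:,::-1])
```

```text
pos [0.5833 0.04   0.1689] psi 103.28 j [ 3.9 28.3  0.7 62.4 -0.  -9.4] F [-1.5  0.5  4.5] w 0.0152 t 14.25
tilt [ 9.e-04 -0.e+00 -1.e+00] shift_tool [ 0.0001 -0.0003  0.0029] dist 0.003 rz 3.28
[-0.104  0.448  0.118]
```

View pics/wrist11.png

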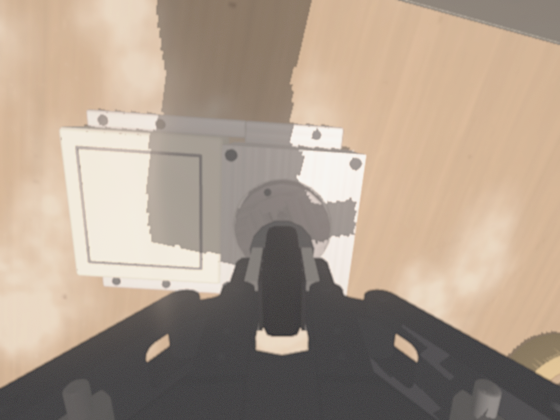

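The board is now flush with the dock. I'll continue to the stop.

{"api": "drive_tool", "payload": {
  "steps": [0,0,0,0,0,3,1,0,0,0,0,0,2,1,0,0,0,0,0,2,1,0,0,0,0,0,0,1,0,0,0,0,0,0,1]
}}

```text
clock: 14.72
eef_pos: [0.5833, 0.04, 0.1689]
tool_rot: [0.667, 0.745, 0.0, 0.0]
ft_force: [-1.5, -0.3, 6.8]
grip_width: 0.0153
```

Run:
```python
from h import *
from workcell import bot,vision
o=bot.get_obs(); plan(o,[.583,.040,.166],100); print(o['ft_torque'].round(3))
```

```text
pos [0.5833 0.04   0.1689] psi 96.35 j [ 3.9 28.3  0.7 62.4  0.  -2.4] F [-1.5 -0.3  6.8] w 0.0153 t 14.7167
tilt [ 1.e-03  1.e-04 -1.e+00] shift_tool [ 0.     -0.0003  0.0029] dist 0.0029 rz -3.65
[-0.058  0.538  0.069]
```

{"api": "drive_tool", "payload": {
  "steps": [0,0,0,0,0,2,1,0,0,0,0,0,2,1,0,0,0,0,0,2,1,0,0,0,0,0,0,1]
}}

```text
clock: 15.05
eef_pos: [0.5834, 0.04, 0.1689]
tool_rot: [0.705, 0.709, 0.0, 0.0]
ft_force: [-1.5, -1.1, 6.0]
grip_width: 0.0151
```

Run:
```python
from h import *
from workcell import bot,vision
o=bot.get_obs(); plan(o,[.583,.040,.166],100); print(o['ft_torque'].round(3))
p,d=vision.camera('wrist'); cv2.imwrite('pics/wrist12.png',(np.clip(p/255.,0,1)**.6*255).astype(np.uint8)[:,:,::-1])
```

```text
pos [0.5834 0.04   0.1689] psi 90.28 j [ 3.9 28.3  0.7 62.4  0.   3.6] F [-1.5 -1.1  6. ] w 0.0151 t 15.05
tilt [ 1.e-03  1.e-04 -1.e+00] shift_tool [ 0.     -0.0004  0.0029] dist 0.0029 rz -9.72
[-0.069  0.587  0.017]
```

View pics/wrist12.png

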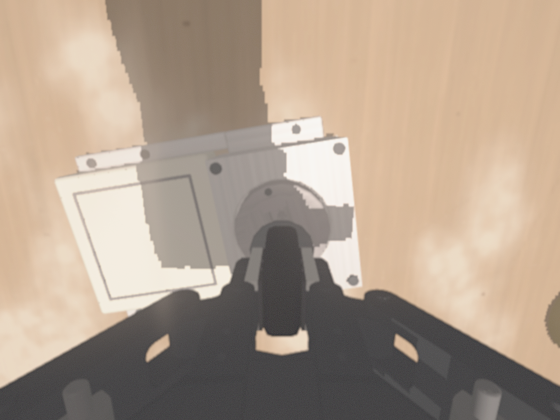

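Run:
```python
from h import *
from workcell import bot,vision
m=vision.camera_model('wrist')
p,d=vision.camera('wrist'); np.savez('pics/wrist13.npz',p=p,d=d,**m)
x=p[120:300,190:370]; x=(np.clip(x/255.,0,1)**.5*255).astype(np.uint8)
cv2.imwrite('pics/w13c.png',cv2.resize(x[:,:,::-1],None,fx=3.3,fy=3.3,interpolation=2))
```

```text
(no output)
```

View pics/w13c.png

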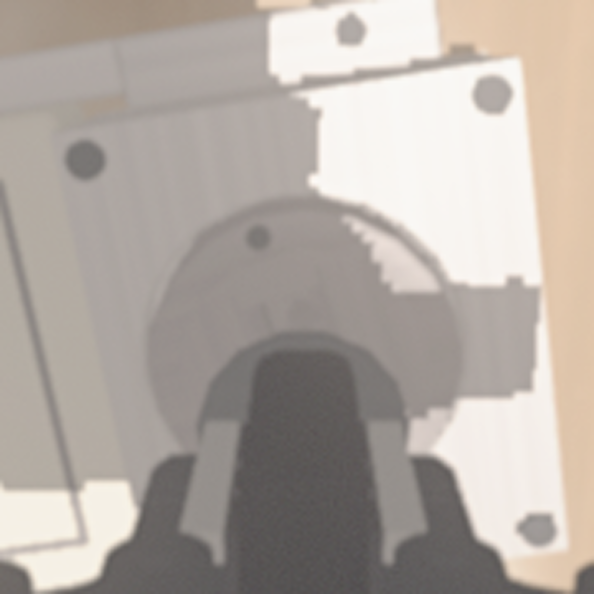

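Run:
```python
from h import *
p,d,m=load('pics/wrist13.npz')
f=lambda x,y:((x+.5)/3.3-.5+190,(y+.5)/3.3-.5+120)
S=ray(m,[f(85,160),f(492,95),f(540,528)],.039)[:,:2]; print(S.round(4))
v=S[1]-S[0]; ang=np.degrees(np.arctan2(v[1],v[0])); print('dock dir',ang, np.linalg.norm(v))
u=v/np.linalg.norm(v)
mid=(S[0]+S[2])/2  # mid of diagonal, = cam+4mm u
c=mid-.004*u
L,Rr,T=ray(m,[f(148,350),f(463,350),f(305,197)],.045)[:,:2]
print('cam',c.round(4),'rim mid',((L+Rr)/2).round(4),'rim top',T.round(4),np.linalg.norm(L-Rr))
dot=ray(m,f(258,237),.045)[0,:2]
p8,_,m8=load('pics/wrist8.npz'); f8=lambda x,y:((x+.5)/4.2-.5+190,(y+.5)/4.2-.5+130)
S8=ray(m8,[f8(127,135),f8(601,523)],.039)[:,:2]; s8=ray(m8,[f8(127,135),f8(149,523)],.039)[:,:2]
v8=s8[1]-s8[0]; u8=v8/np.linalg.norm(v8); c8=S8.mean(0)-.004*u8; d8=ray(m8,f8(377,183),.045)[0,:2]
A=lambda e,u:np.degrees(np.arctan2(u[0]*e[1]-u[1]*e[0],u@e))
print('c8',c8.round(4),'start angle',A(d8-c8,-u8),np.linalg.norm(d8-c8))
for cc in (c,np.array([.5833,.0395])): print('now',A(dot-cc,-u),np.linalg.norm(dot-cc))
```

```text
[[ 0.5434 -0.0029]
 [ 0.5303  0.0763]
 [ 0.6228  0.092 ]]
dock dir 99.38579392709916 0.08032541325716469
cam [0.5838 0.0406] rim mid [0.5804 0.0407] rim top [0.5494 0.0403] 0.06320260784927423
c8 [0.5836 0.0403] start angle -1.6478071087764479 0.027771769770532747
now -79.90687063407043 0.02802853229757565
now -81.77797413581183 0.027233399856150205
```

The dot shows the cam at ~1.40 rad and still following with ~19° of lag. A few more degrees to the stop.

{"api": "drive_tool", "payload": {
  "steps": [0,0,0,0,0,3,1,0,0,0,0,0,3,1,0,0,0,0,0,3,1,0,0,0,0,0,0,1]
}}

```text
clock: 15.48
eef_pos: [0.5835, 0.0401, 0.169]
tool_rot: [0.758, 0.652, 0.001, 0.0]
ft_force: [-1.9, -0.5, 5.5]
grip_width: 0.0154
```

Run:
```python
from h import *
from workcell import bot,vision
o=bot.get_obs(); plan(o,[.583,.040,.166],100); print(o['ft_torque'].round(3))
m=vision.camera_model('wrist')
p,d=vision.camera('wrist'); np.savez('pics/wrist14.npz',p=p,d=d,**m)
x=p[120:300,190:370]; x=(np.clip(x/255.,0,1)**.5*255).astype(np.uint8)
cv2.imwrite('pics/w14c.png',cv2.resize(x[:,:,::-1],None,fx=3.3,fy=3.3,interpolation=2))
```

```text
pos [0.5835 0.0401 0.169 ] psi 81.34 j [ 3.9 28.3  0.7 62.4 -0.  12.6] F [-1.9 -0.5  5.5] w 0.0154 t 15.4833
tilt [ 0.0014 -0.     -1.    ] shift_tool [-0.0001 -0.0005  0.003 ] dist 0.0031 rz -18.66
[-0.149  0.515  0.447]
```

View pics/w14c.png

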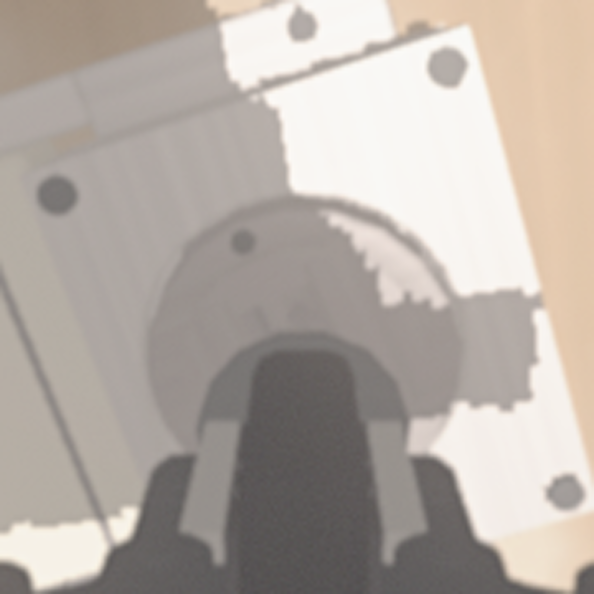

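Run:
```python
from h import *
p,d,m=load('pics/wrist14.npz')
f=lambda x,y:((x+.5)/3.3-.5+190,(y+.5)/3.3-.5+120)
S=ray(m,[f(57,195),f(448,67),f(566,491)],.039)[:,:2]
v=S[1]-S[0]; u=v/np.linalg.norm(v); c=(S[0]+S[2])/2-.004*u
dot=ray(m,f(242,241),.045)[0,:2]
A=lambda e,u:np.degrees(np.arctan2(u[0]*e[1]-u[1]*e[0],u@e))
for cc in (c,np.array([.5835,.040])): a=A(dot-cc,-u); print('now',a,np.radians(a+1.65),c)
```

```text
now -82.62971206033376 -1.413362602769785 [0.58372067 0.04042645]
now -83.34258466435065 -1.4258045768571455 [0.58372067 0.04042645]
```

The torque rose to 0.45 N m while the dot stayed at ≈1.44 rad: that is the stop. I'll relax the twist within the play and lift out.

{"api": "drive_tool", "payload": {
  "steps": [0,0,0,0,0,-3,1,0,0,0,0,0,-3,1,0,0,0,0,0,-3,1,0,0,0,0,0,0,1,0,0,-0.004,0,0,0,1,0,0,-0.006,0,0,0,1,0,0,-0.01,0,0,0,1,0,0,-0.015,0,0,0,1]
}}

```text
clock: 16.2
eef_pos: [0.5822, 0.0399, 0.2021]
tool_rot: [0.706, 0.708, -0.001, -0.001]
ft_force: [0.6, 0.0, -1.7]
grip_width: 0.015
```

{"api": "drive_tool", "payload": {
  "steps": [0,0,-0.02,0,0,0,1,0,0,0,0,0,0,1,0,0,0,0,0,0,1]
}}

```text
clock: 16.45
eef_pos: [0.5842, 0.04, 0.2244]
tool_rot: [0.706, 0.708, 0.001, 0.001]
ft_force: [0.5, 0.6, -2.4]
grip_width: 0.0154
```

Run:
```python
from h import *
from workcell import bot,vision
o=bot.get_obs(); plan(o,[.459,-.348,.225],90)
m=vision.camera_model('wrist')
p,d=vision.camera('wrist'); np.savez('pics/wrist15.npz',p=p,d=d,**m)
cv2.imwrite('pics/wrist15.png',(np.clip(p/255.,0,1)**.6*255).astype(np.uint8)[:,:,::-1])
m=vision.camera_model('scene')
p,d=vision.camera('scene'); np.savez('pics/scene15.npz',p=p,d=d,**m)
cv2.imwrite('pics/scene15.png',cv2.resize(p[120:280,180:360,::-1],None,fx=3.6,fy=3.6,interpolation=2))
```

```text
pos [0.5842 0.04   0.2244] psi 90.17 j [ 3.9 25.8  5.5 69.5 -0.   3.7] F [ 0.5  0.6 -2.4] w 0.0154 t 16.45
tilt [ 3.6e-03  2.0e-04 -1.0e+00] shift_tool [-0.3877 -0.1263 -0.0012] dist 0.4077 rz 0.17
```

View pics/wrist15.png

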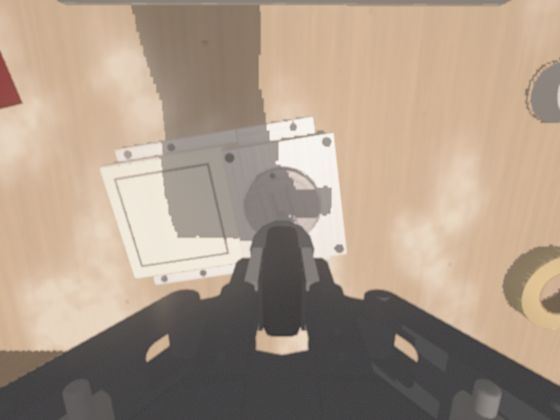

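View pics/scene15.png

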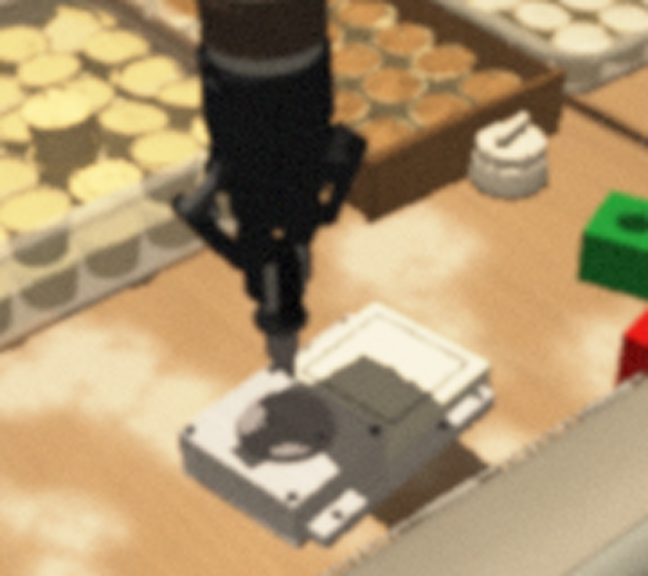

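{"api": "drive_tool", "payload": {
  "steps": [-0.02,-0.006,0,0,0,0,1,-0.036,-0.012,0,0,0,0,1,-0.036,-0.012,0,0,0,0,1,-0.036,-0.012,0,0,0,0,1,-0.036,-0.012,0,0,0,0,1,-0.036,-0.012,0,0,0,0,1,-0.036,-0.012,0,0,0,0,1,-0.036,-0.012,0,0,0,0,1]
}}

```text
clock: 17.22
eef_pos: [0.4925, -0.2335, 0.2214]
tool_rot: [0.706, 0.708, -0.0, -0.001]
ft_force: [1.0, -0.7, -1.8]
grip_width: 0.0158
```

{"api": "drive_tool", "payload": {
  "steps": [-0.036,-0.012,0,0,0,0,1,-0.036,-0.012,0,0,0,0,1,-0.03,-0.008,0,0,0,0,1,-0.014,-0.004,0,0,0,0,1,0,0,0,0,0,-7,1,0,0,0,0,0,-7,1,0,0,0,0,0,-7,1,0,0,0,0,0,-7,1]
}}

```text
clock: 17.88
eef_pos: [0.4579, -0.3479, 0.2214]
tool_rot: [0.511, 0.859, 0.0, -0.001]
ft_force: [-0.3, -0.3, -0.2]
grip_width: 0.0153
```

{"api": "drive_tool", "payload": {
  "steps": [0,0,0,0,0,-7,1,0,0,0,0,0,-7,1,0,0,0,0,0,-7,1,0,0,0,0,0,-3,1,0,0,0,0,0,0,1,0,0,0,0,0,0,1]
}}

```text
clock: 18.38
eef_pos: [0.4582, -0.3477, 0.2219]
tool_rot: [0.325, 0.946, 0.0, -0.001]
ft_force: [0.1, -0.2, -1.2]
grip_width: 0.0156
```

Run:
```python
from h import *
from workcell import bot,vision
o=bot.get_obs(); plan(o,[.4592,-.3482,.19],142)
m=vision.camera_model('wrist')
p,d=vision.camera('wrist'); np.savez('pics/wrist16.npz',p=p,d=d,**m)
cv2.imwrite('pics/wrist16.png',(np.clip(p/255.,0,1)**.6*255).astype(np.uint8)[:,:,::-1])
```

```text
pos [ 0.4582 -0.3477  0.2219] psi 142.12 j [-37.2  24.9   3.8  69.    0.  -89.3] F [ 0.1 -0.2 -1.2] w 0.0156 t 18.3833
tilt [-0.0015  0.0014 -1.    ] shift_tool [-0.0011  0.0002  0.0319] dist 0.0319 rz 0.12
```

View pics/wrist16.png

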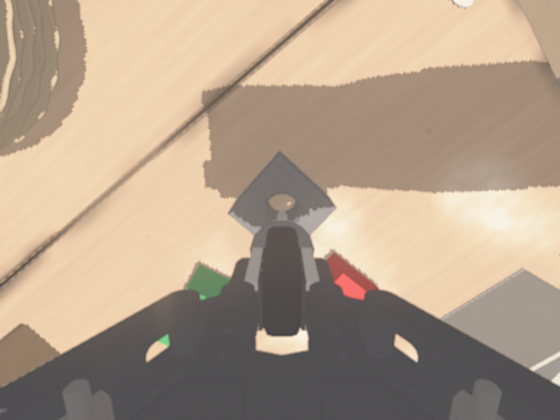

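Run:
```python
from h import *
p,d,m=load('pics/wrist16.npz')
x=p[140:250,220:345]; x=(np.clip(x/255.,0,1)**.5*255).astype(np.uint8)
cv2.imwrite('pics/w16c.png',cv2.resize(x[:,:,::-1],None,fx=5,fy=5,interpolation=2))
f=lambda x,y:((x+.5)/5-.5+220,(y+.5)/5-.5+140)
```

```text
(no output)
```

View pics/w16c.png

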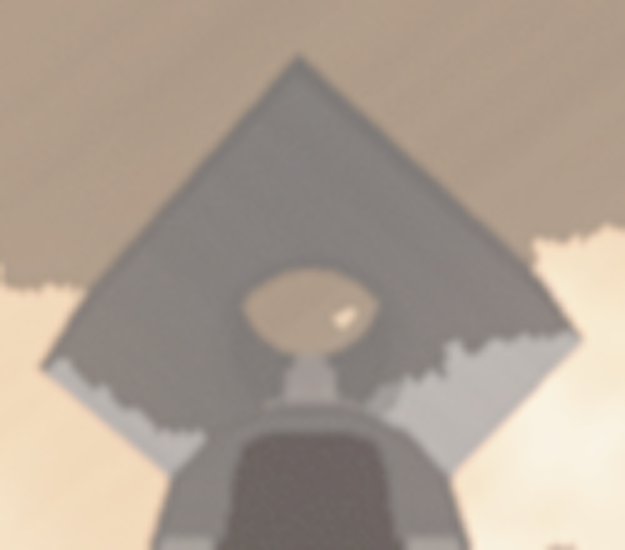

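Run:
```python
from h import *
p,d,m=load('pics/wrist16.npz')
f=lambda x,y:((x+.5)/5-.5+220,(y+.5)/5-.5+140)
W=ray(m,[f(42,368),f(580,338),f(298,55),f(311,500)],.048)[:,:2]; c=(W[0]+W[1])/2
e=c-W[2]; c2=W[2]+e/np.linalg.norm(e)*.04525
ps=np.radians(142.12); X=np.array([np.cos(ps),np.sin(ps)]); Y=np.array([X[1],-X[0]])
T=np.array([.4582,-.3477])
for q in(c,c2): print(q.round(4),'tool x,y',((q-T)@X).round(4),((q-T)@Y).round(4))
# blade low end, near edge at tool y = -11mm +off; z=TCP-.133
b=ray(m,[f(310,352)],.2219-.133)[0,:2]; print('blade end edge tool', ((b-T)@X).round(4),((b-T)@Y).round(4))
# mouth rim edge top at z .048
h=ray(m,[f(311,267)],.048)[0,:2]; h0=ray(m,[f(311,267)],.0)[0,:2]; print('rim',((h-T)@Y).round(4),((h0-T)@Y).round(4))
h=ray(m,[f(243,305),f(380,305)],.048)[:,:2]; print('rim lr',((h-T)@X).round(4))
```

```text
[ 0.458  -0.3476] tool x,y 0.0002 -0.0
[ 0.4563 -0.35  ] tool x,y 0.0001 -0.003
blade end edge tool 0.0001 -0.0115
rim -0.0145 -0.0041
rim lr [-0.0107  0.0116]
```

The blade and hole agree within ~1 mm, so lowering.

{"api": "drive_tool", "payload": {
  "steps": [0,0,0.015,0,0,0,1,0,0,0.015,0,0,0,1,0,0,0.006,0,0,0,1,0,0,0.006,0,0,0,1,0,0,0.006,0,0,0,1,0,0,0,0,0,0,1]
}}

```text
clock: 18.93
eef_pos: [0.458, -0.3481, 0.1738]
tool_rot: [0.324, 0.946, 0.0, -0.001]
ft_force: [0.8, 0.3, -2.2]
grip_width: 0.0152
```

{"api": "drive_tool", "payload": {
  "steps": [0,0,0.006,0,0,0,1,0,0,0.006,0,0,0,1,0,0,0.006,0,0,0,1,0,0,0.006,0,0,0,1,0,0,0,0,0,0,1]
}}

```text
clock: 19.35
eef_pos: [0.4577, -0.3479, 0.1493]
tool_rot: [0.324, 0.946, 0.0, -0.001]
ft_force: [-0.6, 0.5, -1.4]
grip_width: 0.0153
```

{"api": "drive_tool", "payload": {
  "steps": [0,0,0.003,0,0,0,1,0,0,0.003,0,0,0,1,0,0,0,0,0,0,1]
}}

```text
clock: 19.6
eef_pos: [0.4582, -0.3483, 0.1444]
tool_rot: [0.324, 0.946, 0.0, -0.0]
ft_force: [0.3, 0.0, -1.1]
grip_width: 0.0157
```

{"api": "drive_tool", "payload": {
  "steps": [0,0,0.002,0,0,0,1,0,0,0.0015,0,0,0,1,0,0,0,0,0,0,1,0,0,0,0,0,0,1]
}}

```text
clock: 19.93
eef_pos: [0.4584, -0.3484, 0.1414]
tool_rot: [0.324, 0.946, 0.0, -0.0]
ft_force: [-0.5, -0.1, -2.0]
grip_width: 0.0155
```

{"api": "drive_tool", "payload": {
  "steps": [0,0,0.0015,0,0,0,1,0,0,0.0005,0,0,0,1,0,0,0,0,0,0,1]
}}

```text
clock: 20.18
eef_pos: [0.4583, -0.3484, 0.1393]
tool_rot: [0.324, 0.946, 0.0, -0.0]
ft_force: [-0.3, -0.1, -1.1]
grip_width: 0.0157
```

{"api": "drive_tool", "payload": {
  "steps": [0,0,0.001,0,0,0,1,0,0,0.001,0,0,0,1,0,0,0,0,0,0,1]
}}

```text
clock: 20.43
eef_pos: [0.4584, -0.3484, 0.1391]
tool_rot: [0.324, 0.946, -0.0, 0.0]
ft_force: [-2.8, 1.0, 7.1]
grip_width: 0.015
```

Contact (7 N upward): the collar is on the stand at the same height as at the start. Releasing and retreating upward.

{"api": "drive_tool", "payload": {
  "steps": [0,0,-0.0015,0,0,0,1,0,0,0,0,0,0,-0.2,0,0,0,0,0,0,-1,0,0,0,0,0,0,-1,0,0,0,0,0,0,-1,0,0,0,0,0,0,-1,0,0,0,0,0,0,-1]
}}

```text
clock: 21.02
eef_pos: [0.4584, -0.3484, 0.1388]
tool_rot: [0.324, 0.946, 0.0, -0.0]
ft_force: [0.3, 0.7, -0.1]
grip_width: 0.0846
```

Run:
```python
from h import *
from workcell import bot,vision
o=bot.get_obs(); plan(o,[.459,-.348,.25],142)
p,d=vision.camera('wrist'); cv2.imwrite('pics/wrist17.png',(np.clip(p/255.,0,1)**.6*255).astype(np.uint8)[:,:,::-1])
```

```text
pos [ 0.4584 -0.3484  0.1388] psi 142.18 j [-37.2  29.1  -2.9  58.    0.  -89.4] F [ 0.3  0.7 -0.1] w 0.0846 t 21.0167
tilt [-1.e-04  1.e-04 -1.e+00] shift_tool [-0.0002  0.0007 -0.1112] dist 0.1112 rz 0.18
```

View pics/wrist17.png

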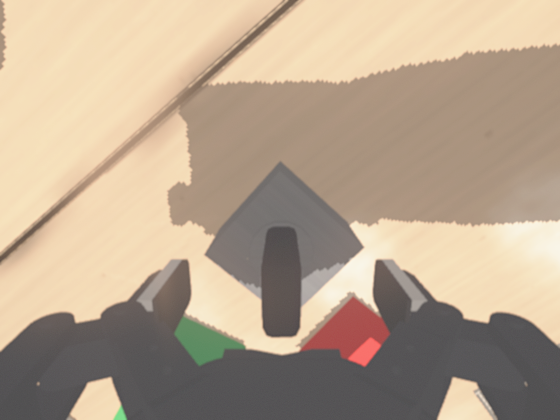

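The driver stands upright in the stand at (282,280), clear of both pads. Going straight up, then out of the way.

{"api": "drive_tool", "payload": {
  "steps": [0,0,-0.015,0,0,0,-1,0,0,-0.03,0,0,0,-1,0,0,-0.04,0,0,0,-1,0,0,-0.04,0,0,0,-1,0,0,-0.02,0,0,0,-1,0,0,0,0,0,0,-1]
}}

```text
clock: 21.57
eef_pos: [0.4604, -0.3499, 0.2905]
tool_rot: [0.324, 0.946, -0.002, 0.006]
ft_force: [-0.5, -0.6, 0.8]
grip_width: 0.0855
```

{"api": "drive_tool", "payload": {
  "steps": [0,-0.02,0,0,0,0,-1,0,-0.03,0,0,0,0,-1,0,-0.03,0,0,0,0,-1,0,-0.03,0,0,0,0,-1,0,-0.03,0,0,0,0,-1,0,-0.03,0,0,0,0,-1,0,-0.02,0,0,0,0,-1,0,0,0,0,0,0,-1]
}}

```text
clock: 22.23
eef_pos: [0.3389, -0.5012, 0.2823]
tool_rot: [0.327, 0.945, -0.0, -0.001]
ft_force: [-0.2, 0.6, 0.2]
grip_width: 0.0855
```

Run:
```python
from h import *
from workcell import bot,vision
o=bot.get_obs(); plan(o,[.459,-.348,.25],142)
for n,(x0,x1,y0,y1,k) in dict(top=(222,422,165,275,4),scene=(220,430,160,280,3.8)).items():
    m=vision.camera_model(n);p,d=vision.camera(n); np.savez(f'pics/{n}18.npz',p=p,d=d,**m)
    cv2.imwrite(f'pics/{n}18.png',cv2.resize(p[y0:y1,x0:x1,::-1],None,fx=k,fy=k,interpolation=2)); cv2.imwrite(f'pics/{n}18f.png',p[:,:,::-1])
```

```text
pos [ 0.3389 -0.5012  0.2823] psi 141.88 j [-5.590e+01  2.650e+01  1.530e+01  7.900e+01 -1.000e-01 -1.078e+02] F [-0.2  0.6  0.2] w 0.0855 t 22.2333
tilt [-2.e-03  3.e-04 -1.e+00] shift_tool [0.     0.1947 0.0322] dist 0.1973 rz -0.12
```

View pics/top18.png

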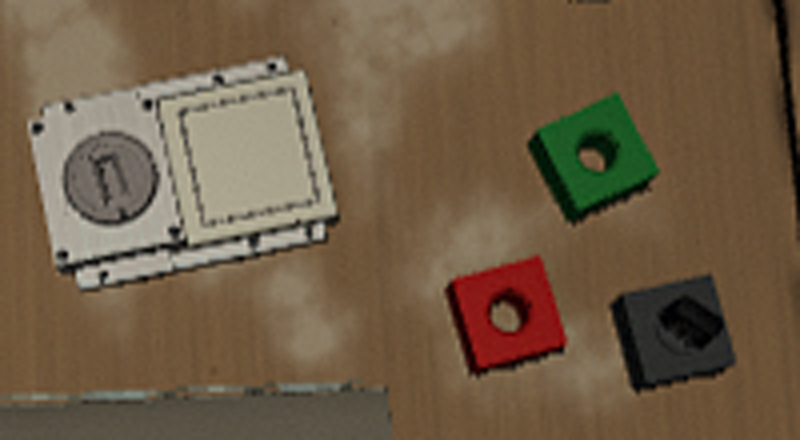

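View pics/scene18.png

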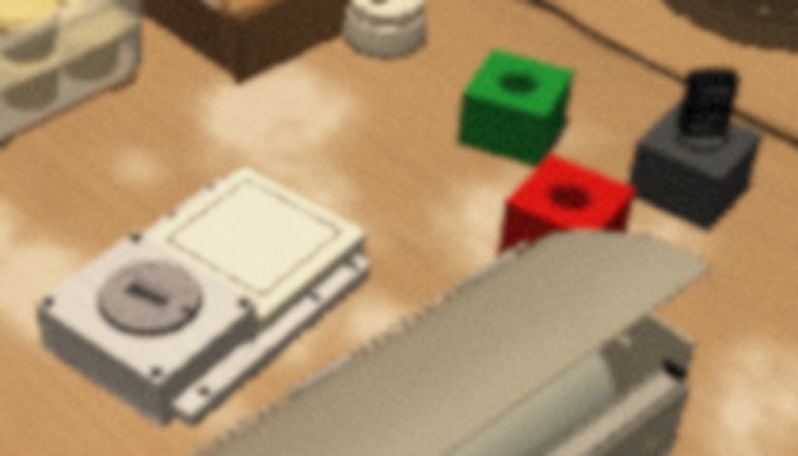

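View pics/top18f.png

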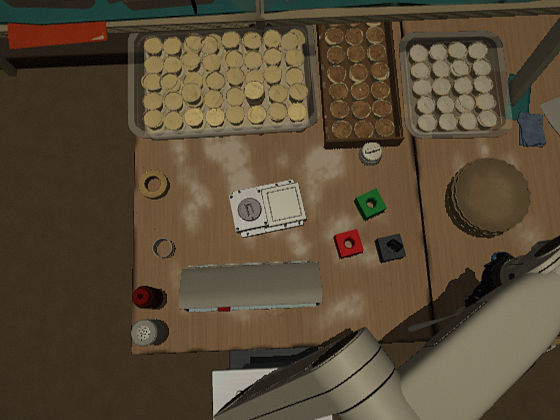

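The board is flush against the dock and the slot is turned about 83°. The driver is upright in the dark stand, and nothing else has moved. Handing in.

```bash
python3 -c "
from workcell import job_done
print(job_done())"
```

```text
the job is handed in; nothing more can be done
None
```

The job is done and was handed in about 22 s into the 64 s allowed; the hand-in gives no verdict.

- **Board:** I pushed it along the rails onto the buffers until they pressed back with about 7 N. After the cam was turned, the final top and scene views show it flush with the dock face.
- **Cam:** I set the blade about 11 mm into the slot and turned it clockwise to the stop. The torque rose to 0.45 N m, and the disc's dot put the turn at roughly 1.41–1.45 rad. The tool turned about 18° further than the disc, more than the 9° blade play explains, so I judged the stop from the dot and the torque.
- **Screwdriver:** It stands upright in the dark stand, at the same height as at the start. Setting it down gave a brief 7 N contact before I released it.
- **Other things:** The timer, tape roll, pastry ring and the red and green blocks look unmoved in the final pictures. The arm was clear of everything at hand-in.

My first camera estimate of the stand was about 4 mm off, and I corrected it with the wrist camera before grasping. No check failed at the end.

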